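# Charge a glass grinding tube with its steel ball and hold it up for stoppering

### The arm

A 6-joint arm with a two-finger parallel gripper is mounted at the origin on a cart in front of the work surface, level with it; the furniture and walls round the work are solid. World frame = base frame: x ahead of the robot, y to its left, z up, the work surface at z = 0. Lengths are in mm, angles in rad, forces in N, time in s.
With the tool pointing down it reaches from about 350 to 975 mm from the base axis. Payload 7.1 kg.
Tool frame: the origin (TCP) lies at the very end of the fingers, on their centre line; the grasp point (between the pads) lies 19 mm behind it; y points along the fingers, x is the direction in which the jaws open and shut, and the axes are right-handed (so a half turn about y gives the same grasp; the last joint's range is limited). The gripper opens to 88 mm and grips with 3 to 60 N. Pads are 20 mm wide; open, the fingers measure 115 mm over their backs; the gripper's body (75 mm by 178 mm) begins 61 mm behind the grasp point.
Start: joints at [-1.272, 0.423, 1.63, -0, 1.089, -0.019], TCP at [195.316, -593.68, 184.675] pointing down, gripper open.
Joint ranges: [-3, 3], [-0.9, 2.11], [0.09, 2.58], [-1.31, 4.45], [0.11, 2.69], [-2.54, 2.54]. Speed limits (rad/s): [2.39, 2.39, 3.01, 3.14, 3.14, 3.14].

### API

Orientations are given as a rotation vector (axis times angle).
In Python, from workcell import ctrl gives the robot as it stands. The module is installed in compiled form; this text tells all that it offers.
- The arm moves only by the tool carry_out, never from a script. Its arguments are lists of equal length, an entry for each row: "delta_pos": the shift along the tool's x, y, z in cm, a list of three; "rotation": the turn, a rotation vector about the tool's x, y, z in rad, a list of three. In form: {"delta_pos": [[dx, dy, dz], ...], "rotation": [[wx, wy, wz], ...]}. A call has 1 to 12 rows; each row is the pose to reach, as a shift and turn from the pose commanded when the call began, along the tool's axes at that moment; what a row does not reach only later rows make up. A row lasts 1/12 s, in which the tool goes at most 41.7 mm and 7.16 degrees, less where a joint would pass 70% of its speed; a pose out of reach is approached as far as the arm can. A call with a gripper value outside its range is refused whole. "hand" is the closure in counts, from 0 (fully open) to 255 (shut), set as the call begins (left out, the last holds). The fingers move at their own pace and stop on an object; the grip force is fixed at half the most. Time passes only in rows, so rows that repeat a pose let the fingers close. It gives the time, the measured TCP pose, the force and the opening at its end, in the units of the state.
- ctrl.get_obs(): the state, without advancing time (a new reading comes with each control period).
- ctrl.get_image(name): name is "scene" or "top" or "wrist"; returns the picture (400x640x3 uint8, red, green, blue); there is no depth.
- ctrl.camera_info(name): a dict with "fov_y" (degrees; the focal length in pixels is half the picture's height over the tangent of half this angle, whatever the lens; pixels are square), "cx", "cy" (the principal point, pixels), "R" (3x3) and "t" (3): a world point X has camera coordinates R X + t; the wrist camera has in their place "T_tool_cam" (4x4, takes a point from camera to tool coordinates, whose origin is the TCP and whose axes are the tool frame's). Camera axes: x right, y down, z forward; pixel columns grow to the right and rows downward; lengths in mm; the calibration is good to about 2 mm. The wrist camera is an equidistant fisheye: a pixel r from the principal point sees the ray r / f radians off the axis. A picture is of the moment at which its call begins: read the wrist's pose just before it. camera_info takes no time and is no camera call.
- ctrl.close_job(): hands the job in, once; it reports no verdict.
The state is a dict: "t": time; "qpos": joint angles; "qvel": joint speeds; "joint_torque": joint torques, N m; "ee_pos": TCP position; "orientation": TCP orientation; "ft_force": force on the tool from outside, world axes, zero at the start; "moment": the same for the moment, N m; "width": finger opening in mm.
Only numpy, scipy, OpenCV 4.12 (cv2) and the standard library are available. Lean on these libraries where they do the work, as an engineer would, in place of code of your own. Each camera call takes 0.05 s, during which the arm holds its last target.

### The job

The open glass tube rests at a slant in the block so that a grinding ball can roll in without cracking its bottom: take the steel ball from the blue pocket strip and let it run down into that tube while the tube stays in its bore. Then draw the tube out of the slanted block with the ball in it, turn it upright and finish while holding it there in the gripper, still, its bottom at least 10 cm above the bench and clear of the block, ready for me to press the stopper in. Leave the other balls in their pockets, the stoppered tube in its bore and the rest of the bench as it is.

Things in the scene. Friction and masses are not known exactly. Their poses are not given: they have to be found in the camera images.
- steel_ball: Bright grey steel grinding ball, 14 mm in diameter, about 11 g, lying in a pocket of the blue strip; origin at its centre.
- tube: Open, empty clear glass tube, 31 mm outside, 26 mm inside, 112 mm long, about 45 g; origin at the centre of its foot (outside), z toward the open mouth (mouth 112 mm up z, inside floor 4 mm). A lip 33.6 mm wide rings the last 4 mm. At the start it leans 35 degrees in one of the block's two bores, mouth up and toward the robot; its upper 54 mm stand out of the block.
- slant_rack: Fixed grey block between aluminium cheeks, 105 x 122 x 104 mm; origin at the centre of its underside, x away from the robot, y left, z up. Two bores, 33 mm wide, 58 mm deep, 58 mm apart along y (29 mm either side of the middle), lean 35 degrees: from foot to mouth they point along (-0.57, 0, 0.82) of the block. Tube mouths are 49 mm in front (-x) of the origin, 124 mm above the bench.
- closed_tube: A like tube, already charged, closed with a brick-red stopper (33 mm wide, its top 124 mm from the tube's foot), in the other bore; origin at its foot, z toward the stopper. Leave it.
- ball_tray: Fixed blue pocket strip, 56 x 188 x 12 mm; origin at the centre of its underside, y along its length. Four round pockets, 45 mm apart along y (at -67.5, -22.5, 22.5, 67.5 mm), 3 mm deep; a ball in a pocket stands 11 mm above the strip, its centre 16 mm above the bench. One pocket is empty. The photometer, 0.22 m high, begins 70 to 90 mm behind the strip's middle.
- white_ball: White ceramic ball, 14 mm, in another pocket of the strip. Leave it.
- brown_ball: Red-brown ball, 14 mm, in another pocket of the strip. Leave it.
- marker: Marker pen, white with a red cap, 117 mm long, lying on the bench. Leave it.
- tweezers: Steel tweezers, 133 mm long, lying on the bench to the left. Leave it.
- beaker_100: Small empty glass beaker, 56 mm wide, 68 mm high, standing on the bench left of the block. Leave it.
There are look-alikes about, which are no part of the job. Leave any pink look-alike of the tube alone.

How it is judged:
By the outcome, as a careful person would: the job done as asked, in the order asked, and still so for the second after the job is handed in, while the arm keeps its last pose, push and grip.
It also fails if it takes over 51 s, if anything falls off the work surface, if the arm or the gripper's body presses on something with over 40 N, if the wrist force passes 120 N, or if a joint passes its speed limit or range.

## Working session

There is one attempt and no reset: what is moved stays moved. The work goes in short steps, Python scripts to look and compute and a tool call to move; the robot and the scene stay as the last step left them, time stands still between calls to the robot, and variables do not carry over. Pictures are saved under pics/ and viewed, and the job is handed in when it is done.

Besides the shell and the picture viewer there is one more tool, called after "Request:" by a JSON object that holds its "name" and its "arguments". carry_out: Moves the arm, as the interface text tells. Its arguments: {"type":"object","properties":{"delta_pos":{"type":"array","items":{"type":"array","items":{"type":"number"}}},"rotation":{"type":"array","items":{"type":"array","items":{"type":"number"}}},"hand":{"type":"number"}},"required":["delta_pos","rotation"]}

```bash
mkdir -p pics; ls
python3 - <<'E'
from workcell import ctrl
import cv2
o=ctrl.get_obs()
print({k:(v if not hasattr(v,'round') else v) for k,v in o.items()})
for n in ["scene","top","wrist"]:
    print(n,ctrl.camera_info(n))
    im=ctrl.get_image(n); cv2.imwrite(f"pics/a_{n}.png",im[:,:,::-1])
E
```

```text
pics
{'t': 0.0, 'qpos': array([-1.27201156e+00,  4.23823540e-01,  1.63070112e+00,  1.77736808e-05,
        1.08862563e+00, -1.90217511e-02]), 'qvel': array([ 5.49696242e-05, -1.88401205e-04, -7.43695698e-04, -9.27739776e-04,
       -1.22121224e-03,  2.26230074e-03]), 'joint_torque': array([-2.53307859e-03, -5.44640386e+01, -2.73663425e+01,  6.43056119e-02,
        2.28673877e-02, -9.87567591e-05]), 'ee_pos': array([ 195.13301605, -593.0925774 ,  183.90819226]), 'orientation': array([-1.34197134,  0.97286654, -0.97081988]), 'ft_force': array([-0.76340596,  0.32152646,  0.00780869]), 'moment': array([-0.0423816 ,  0.03525331, -0.05963104]), 'width': 87.88571063120055}
scene {'fov_y': 52.810191637818384, 'cx': 320.2882739054087, 'cy': 199.46326206378004, 'R': array([[-0.66805367, -0.74394316,  0.01590168],
       [-0.51237599,  0.4444017 , -0.73483194],
       [ 0.53960646, -0.49905481, -0.6780628 ]]), 't': array([576.47488925, 284.08966488, 920.07473404])}
top {'fov_y': 44.12325697729622, 'cx': 309.5184337095242, 'cy': 207.6021180919911, 'R': array([[ 0.01304464, -0.99970746, -0.02036748],
       [-0.99621699, -0.01124351, -0.08617008],
       [ 0.08591587,  0.02141449, -0.99607223]]), 't': array([ 188.20145177,  659.17655361, 1639.68700125])}
wrist {'fov_y': 65.70646984690485, 'cx': 321.07826700089043, 'cy': 199.8353415094735, 'T_tool_cam': array([[ 9.99997413e-01,  3.73076761e-04, -2.24372392e-03,
         4.03430836e-01],
       [ 2.26249133e-03, -2.64510751e-01,  9.64380083e-01,
        -2.00171989e+02],
       [-2.33701301e-04, -9.64382665e-01, -2.64510910e-01,
         7.26084904e+01],
       [ 0.00000000e+00,  0.00000000e+00,  0.00000000e+00,
         1.00000000e+00]])}
```

View pics/a_scene.png

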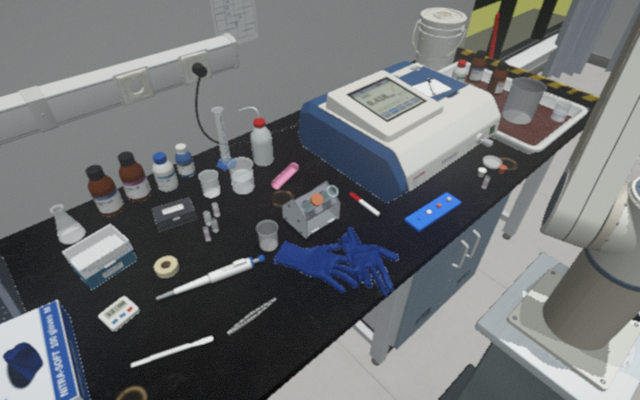

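View pics/a_top.png

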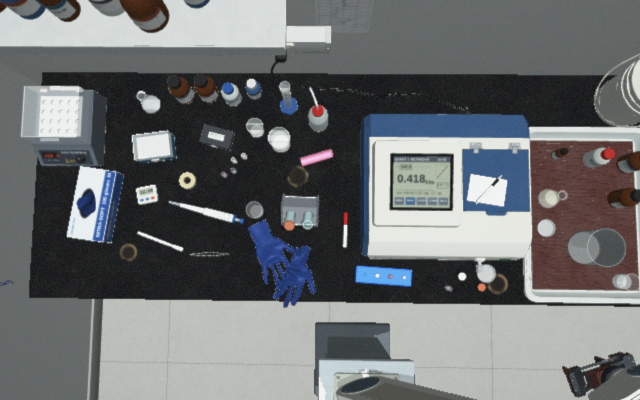

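View pics/a_wrist.png

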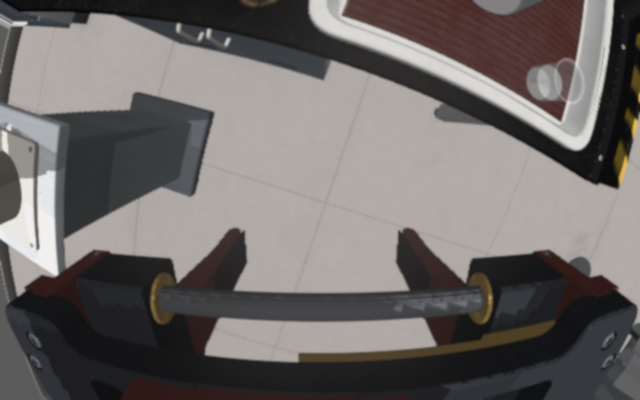

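The top picture shows the block at about (300,212), with the open tube on the right and the orange stopper on the left. The blue strip is at (384,276). I'll enlarge both views.

```bash
cat > h.py <<'E'
import numpy as np, cv2
from workcell import ctrl
from scipy.spatial.transform import Rotation as Rn
def K(ci):
    f=200/np.tan(np.radians(ci['fov_y']/2)); return f
def ray(name,u,v,ci=None):
    ci=ci or ctrl.camera_info(name); f=K(ci)
    d=np.array([(u-ci['cx'])/f,(v-ci['cy'])/f,1.]); R=np.array(ci['R']);t=np.array(ci['t'])
    return -R.T@t, R.T@d
def atz(name,u,v,z):
    c,d=ray(name,u,v); return c+d*(z-c[2])/d[2]
def proj(name,X):
    ci=ctrl.camera_info(name); p=np.array(ci['R'])@np.array(X)+ci['t']; f=K(ci)
    return f*p[0]/p[2]+ci['cx'], f*p[1]/p[2]+ci['cy']
def wproj(X,pos,rv):
    ci=ctrl.camera_info('wrist'); T=np.array(ci['T_tool_cam']); f=K(ci)
    R=Rn.from_rotvec(rv).as_matrix(); pt=R.T@(np.array(X)-pos); pc=T[:3,:3].T@(pt-T[:3,3])
    th=np.arctan2(np.hypot(pc[0],pc[1]),pc[2]); ph=np.arctan2(pc[1],pc[0])
    return f*th*np.cos(ph)+ci['cx'], f*th*np.sin(ph)+ci['cy']
def wray(u,v,pos,rv):
    ci=ctrl.camera_info('wrist'); T=np.array(ci['T_tool_cam']); f=K(ci)
    dx,dy=u-ci['cx'],v-ci['cy'];r=np.hypot(dx,dy);th=r/f
    d=np.array([np.sin(th)*dx/r,np.sin(th)*dy/r,np.cos(th)])
    R=Rn.from_rotvec(rv).as_matrix()
    return R@T[:3,3]+pos, R@T[:3,:3]@d
def watz(u,v,pos,rv,z):
    c,d=wray(u,v,np.array(pos),rv); return c+d*(z-c[2])/d[2]
E
python3 - <<'E'
import cv2,numpy as np
t=cv2.imread('pics/a_top.png'); s=cv2.imread('pics/a_scene.png')
def crop(im,x0,y0,x1,y1,k,out):
    c=cv2.resize(im[y0:y1,x0:x1],None,fx=k,fy=k,interpolation=cv2.INTER_CUBIC)
    cv2.imwrite(out,c)
crop(t,270,185,360,255,8,'pics/b_top_rack.png')
crop(t,350,255,420,295,10,'pics/b_top_tray.png')
crop(s,270,170,370,245,8,'pics/b_sc_rack.png')
crop(s,395,185,475,235,10,'pics/b_sc_tray.png')
E
```

```text
(no output)
```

View pics/b_top_rack.png

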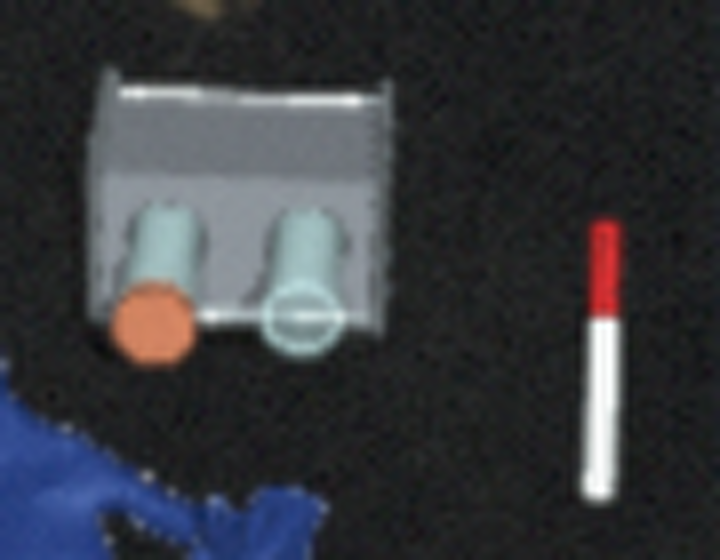

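View pics/b_top_tray.png

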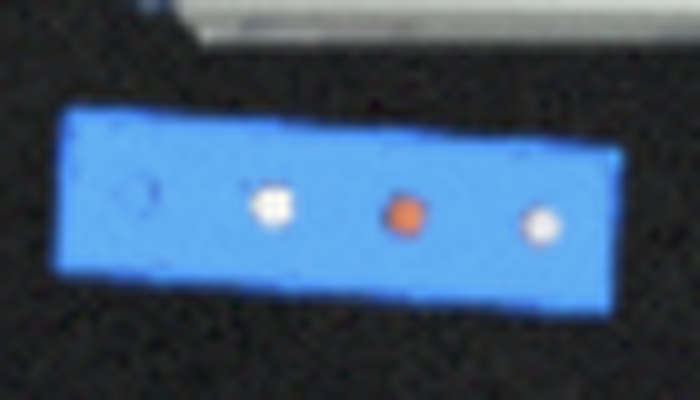

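View pics/b_sc_rack.png

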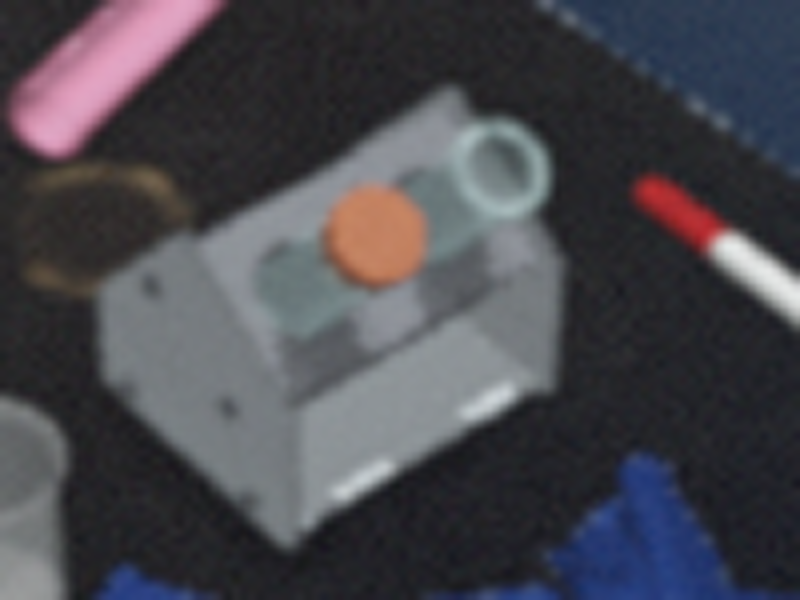

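View pics/b_sc_tray.png

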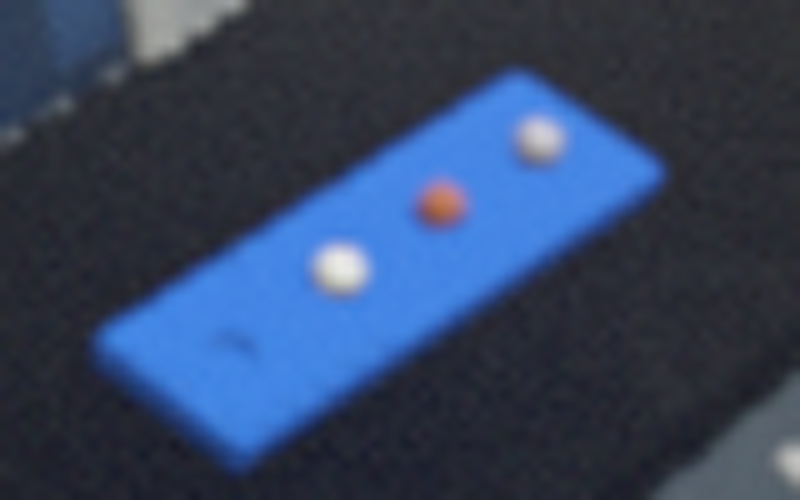

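The steel ball is the rightmost one, at top (404.1,277.7) and scene (449,199). The white and brown balls are further left and the leftmost pocket is empty. The open mouth is at top (307.7,224.5) and scene (332.7,190.9). Next I'll triangulate these.

```bash
cat > m.py <<'E'
from h import *
def tri(a,b):
    ca,da=ray('top',*a); cb,db=ray('scene',*b)
    A=np.stack([da,-db],1); s=np.linalg.lstsq(A,cb-ca,rcond=None)[0]
    p,q=ca+s[0]*da,cb+s[1]*db; return ((p+q)/2).round(1),np.linalg.norm(p-q).round(2)
T=lambda u,v,x0,y0,k:((u+.5)/k-.5+x0,(v+.5)/k-.5+y0)
R=lambda u,v:T(u,v,270,185,8); Y=lambda u,v:T(u,v,350,255,10)
SR=lambda u,v:T(u,v,270,170,8); SY=lambda u,v:T(u,v,395,185,10)
print('mouth',tri(R(302,317),SR(502,167)), atz('top',*R(302,317),124),atz('scene',*SR(502,167),124))
print('stopper',tri(R(154,324),SR(376,235)))
for n,a,b in [('steel',(541,227),(541,139)),('brown',(406,216),(441,203)),('white',(272,207),(341,269))]:
    print(n,tri(Y(*a),SY(*b)),atz('top',*Y(*a),16),atz('scene',*SY(*b),16))
# tray corners at z=12
c=[atz('top',*Y(*p),12) for p in [(63,107),(623,147),(613,317),(53,270)]]
print(np.round(c,1), np.mean(c,0)); d=c[0]-c[1]; print('yaw tray',np.degrees(np.arctan2(-d[0],d[1])))
d=c[3]-c[2];print(np.degrees(np.arctan2(-d[0],d[1])))
# rack: cheeks back top edge: 
print('marker',atz('top',*R(605,222),6),atz('top',*R(598,498),6))
for p in [(105,75),(388,85),(383,330),(92,320)]: print(atz('top',*R(*p),104))
E
python3 m.py
```

```text
mouth (array([595.6, 200.5, 124.8]), np.float64(0.17)) [595.66964357 200.53022615 124.        ] [596.14380429 199.75798836 124.        ]
stopper (array([591.8, 259. , 132.4]), np.float64(0.07))
steel (array([ 427.2, -122.2,   18.9]), np.float64(0.53)) [ 426.82309239 -122.8116367    16.        ] [ 428.82663598 -125.19819239   16.        ]
brown (array([430.3, -77.1,  18.5]), np.float64(0.79)) [429.85097497 -77.60862222  16.        ] [431.83449979 -79.35583916  16.        ]
white (array([432.7, -32.2,  18.5]), np.float64(0.77)) [432.22055386 -32.67501847  16.        ] [434.2325655  -34.43105874  16.        ]
[[ 464.6   37.4   12. ]
 [ 453.8 -151.1   12. ]
 [ 397.  -147.5   12. ]
 [ 409.9   40.5   12. ]] [431.30092735 -55.18692015  12.        ]
yaw tray -3.286695507416829
-3.94486884471409
marker [644.12351197  74.30467967   6.        ] [526.26055902  76.47618783   6.        ]
[694.01893068 282.30707213 104.        ]
[691.17414576 167.46276166 104.        ]
[591.86783776 168.32942149 104.        ]
[594.49167831 285.7954664  104.        ]
```

Run:
```python
from h import *
o=ctrl.get_obs(); R=Rn.from_rotvec(o['orientation']).as_matrix()
print(np.round(R,3), o['t'])
```

```text
[[ 0.312 -0.     0.95 ]
 [-0.95   0.001  0.312]
 [-0.001 -1.     0.   ]] 0.15
```

```bash
cat >> h.py <<'E'
def plan(pos,R,frm=None,fR=None):
    o=ctrl.get_obs()
    p0=np.array(o['ee_pos']) if frm is None else np.array(frm)
    R0=Rn.from_rotvec(o['orientation']).as_matrix() if fR is None else fR
    d=R0.T@(np.array(pos)-p0)/10; w=Rn.from_matrix(R0.T@R).as_rotvec()
    print('delta',d.round(2),'rot',w.round(3)); return d,w
def axes(y,z):
    y=np.array(y,float);y/=np.linalg.norm(y);z=np.array(z,float);z-=y*(y@z);z/=np.linalg.norm(z)
    return np.stack([np.cross(y,z),y,z],1)
def st():
    o=ctrl.get_obs(); R=Rn.from_rotvec(o['orientation']).as_matrix()
    print('t',round(o['t'],2),'q',np.round(o['qpos'],3),'p',np.round(o['ee_pos'],1),'F',np.round(o['ft_force'],1),'w',round(o['width'],1)); print(np.round(R,3)); return o,R
E
python3 - <<'E'
from h import *
plan([427,-123.5,80],axes([0,0,-1],[.998,-.061,0]),[195.3,-593.7,184.7])
E
```

```text
delta [-37.41  10.51  36.7 ] rot [ 0.     0.379 -0.001]
```

Request:
{"name": "carry_out", "arguments": {"delta_pos": [[-37.4,6,36.7],[-37.4,6,36.7],[-37.4,6,36.7],[-37.4,6,36.7],[-37.4,6,36.7],[-37.4,6,36.7],[-37.4,6,36.7],[-37.4,6,36.7],[-37.4,6,36.7],[-37.4,6,36.7],[-37.4,6,36.7],[-37.4,10.5,36.7]], "rotation": [[0,0.379,0],[0,0.379,0],[0,0.379,0],[0,0.379,0],[0,0.379,0],[0,0.379,0],[0,0.379,0],[0,0.379,0],[0,0.379,0],[0,0.379,0],[0,0.379,0],[0,0.379,0]], "hand": 162}}

```text
t: 1.15
ee_pos: [414.6, -154.3, 109.4]
orientation: [-1.177, 1.248, -1.258]
ft_force: [1.4, -1.0, -0.2]
width: 31.9
```

Run:
```python
from h import *
o,R=st()
plan([427,-123.5,80],axes([0,0,-1],[.998,-.061,0]))
```

```text
t 1.15 q [-0.383  0.273  2.083  0.     0.779  1.248] p [ 414.6 -154.3  109.4] F [ 1.4 -1.  -0.2] w 31.9
[[-0.061  0.006  0.998]
 [-0.998 -0.002 -0.061]
 [ 0.002 -1.     0.006]]
delta [-3.16  2.94  1.03] rot [-0.006  0.     0.002]
```

Request:
{"name": "carry_out", "arguments": {"delta_pos": [[-2.5,2.5,0.8],[-2.5,2.5,0.8],[-2.5,2.5,0.8]], "rotation": [[0,0,0],[0,0,0],[0,0,0]]}}

```text
t: 1.4
ee_pos: [420.0, -129.8, 81.1]
orientation: [-1.183, 1.254, -1.25]
ft_force: [-0.3, 0.2, -0.4]
width: 31.9
```

Run:
```python
from h import *
o,R=st()
im=ctrl.get_image('wrist'); cv2.imwrite('pics/c_w.png',im[:,:,::-1])
X=[427,-123.5,16]
print('pred ball',wproj(X,o['ee_pos'],o['orientation']))
print('tcp',wproj(o['ee_pos']+R@[0,0,0],o['ee_pos'],o['orientation']))
```

```text
t 1.4 q [-0.327  0.327  2.099 -0.     0.719  1.302] p [ 420.  -129.8   81.1] F [-0.3  0.2 -0.4] w 31.9
[[-0.058 -0.003  0.998]
 [-0.998  0.001 -0.058]
 [-0.001 -1.    -0.003]]
pred ball (np.float64(313.9292897641714), np.float64(192.1277017639082))
tcp (np.float64(321.3252480866551), np.float64(224.61094071206233))
```

View pics/c_w.png

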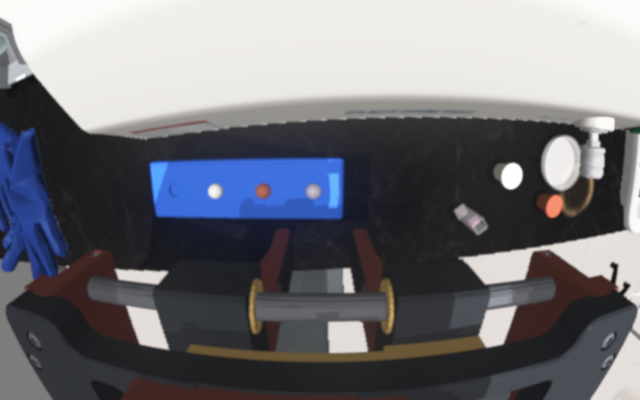

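The wrist picture shows the grey ball at about (313.5,191), brown at (263,191) and white at (215,191). My estimate projects to (313.9,192.1), so the two agree.

Run:
```python
from h import *
o,R=st()
im=cv2.imread('pics/c_w.png'); cv2.imwrite('pics/c_wc.png',cv2.resize(im[170:240,250:350],None,fx=8,fy=8,interpolation=cv2.INTER_CUBIC))
```

```text
t 1.45 q [-0.329  0.326  2.098 -0.     0.719  1.302] p [ 420.6 -131.    82. ] F [ 1.1 -0.1  0.6] w 31.9
[[-0.059 -0.001  0.998]
 [-0.998  0.    -0.059]
 [-0.    -1.    -0.001]]
```

View pics/c_wc.png

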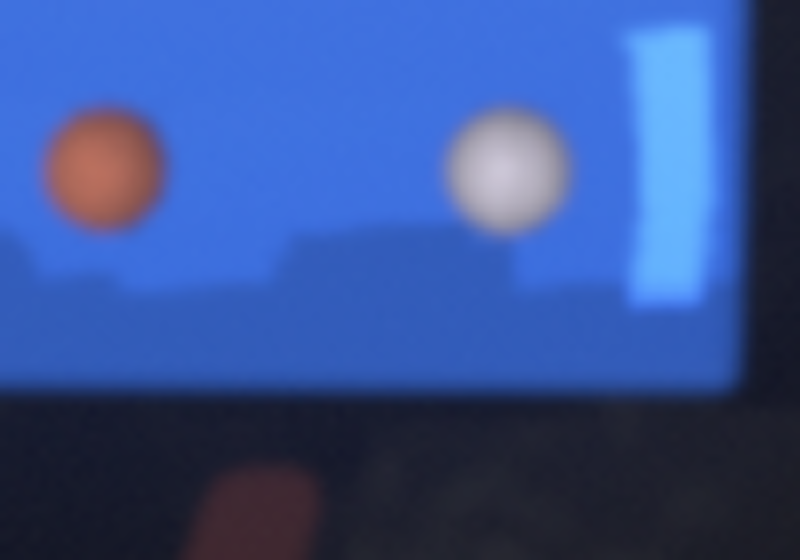

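Run:
```python
from h import *
o,R=st()
for p in ([420.,-129.8,81.1],[420.6,-131,82]):
    b=watz(313.05,190.95,p,o['orientation'],16); print(b)
X=[427.,-123.8,40]; plan(X,axes([0,0,-1],[.998,-.061,0]))
```

```text
t 1.45 q [-0.329  0.326  2.098 -0.     0.719  1.302] p [ 420.6 -131.    82. ] F [ 1.1 -0.1  0.6] w 31.9
[[-0.059 -0.001  0.998]
 [-0.998  0.    -0.059]
 [-0.    -1.    -0.001]]
[ 428.21247436 -122.85767934   16.        ]
[ 428.59317399 -124.0181261    16.        ]
delta [-0.75  4.19  0.6 ] rot [ 0.001  0.002 -0.   ]
```

Request:
{"name": "carry_out", "arguments": {"delta_pos": [[-0.75,2,0.7],[-0.75,4.2,0.7],[-0.75,4.2,0.7],[-0.75,4.2,0.7],[-0.75,4.2,0.7]], "rotation": [[0,0,0],[0,0,0],[0,0,0],[0,0,0],[0,0,0]]}}

```text
t: 1.87
ee_pos: [428.6, -125.3, 41.2]
orientation: [-1.178, 1.254, -1.256]
ft_force: [0.0, -0.1, -0.7]
width: 32.2
```

Run:
```python
from h import *
o,R=st()
im=ctrl.get_image('wrist'); cv2.imwrite('pics/d_w.png',cv2.resize(im[170:240,250:350,::-1],None,fx=8,fy=8,interpolation=cv2.INTER_CUBIC))
print(wproj([427.8,-123.6,16],o['ee_pos'],o['orientation']))
plan([427.8,-123.6,14],axes([0,0,-1],[.998,-.061,0]))
```

```text
t 1.87 q [-0.311  0.414  2.106 -0.     0.621  1.323] p [ 428.6 -125.3   41.2] F [ 0.  -0.1 -0.7] w 32.2
[[-0.063  0.001  0.998]
 [-0.998 -0.    -0.063]
 [ 0.    -1.     0.001]]
(np.float64(319.28714920616227), np.float64(214.52440370842453))
delta [-0.15  2.74 -0.13] rot [-0.002 -0.001  0.001]
```

View pics/d_w.png

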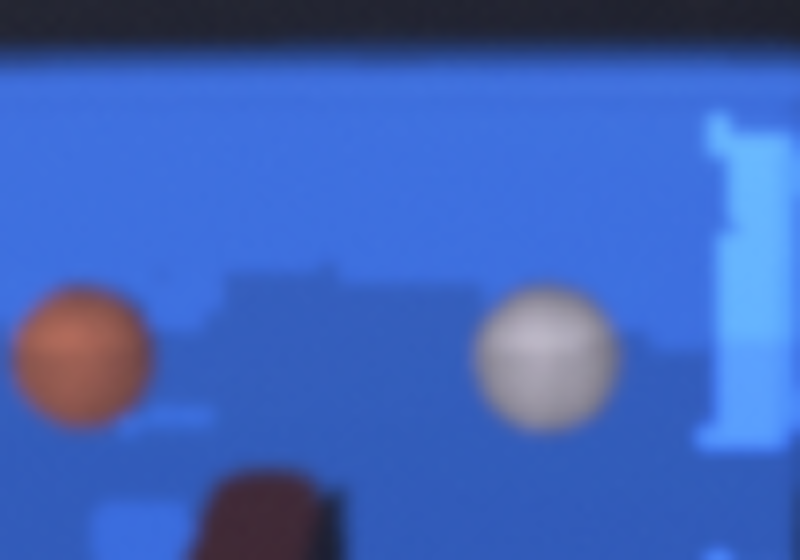

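Ball at pixel (318.2,214.9), predicted (319.3,214.5), so it is centred. I'll descend slowly.

Request:
{"name": "carry_out", "arguments": {"delta_pos": [[-0.2,1.0,-0.1],[-0.2,1.8,-0.1],[-0.2,2.3,-0.1],[-0.2,2.6,-0.1],[-0.2,2.6,-0.1]], "rotation": [[0,0,0],[0,0,0],[0,0,0],[0,0,0],[0,0,0]]}}

```text
t: 2.33
ee_pos: [427.2, -122.2, 13.8]
orientation: [-1.18, 1.255, -1.254]
ft_force: [-0.9, 0.1, 0.2]
width: 31.6
```

Request:
{"name": "carry_out", "arguments": {"delta_pos": [[0,0.05,0],[0,0.1,0],[0,0.1,0]], "rotation": [[0,0,0],[0,0,0],[0,0,0]]}}

```text
t: 2.58
ee_pos: [427.6, -122.1, 13.2]
orientation: [-1.18, 1.254, -1.254]
ft_force: [-0.4, 0.0, -0.2]
width: 32.1
```

Now I'll close the gripper.

Request:
{"name": "carry_out", "arguments": {"delta_pos": [[0,0,0],[0,0,0],[0,0,0],[0,0,0],[0,0,0],[0,0,0]], "rotation": [[0,0,0],[0,0,0],[0,0,0],[0,0,0],[0,0,0],[0,0,0]], "hand": 255}}

```text
t: 3.08
ee_pos: [427.4, -122.1, 13.1]
orientation: [-1.18, 1.254, -1.254]
ft_force: [-0.1, 0.1, -0.3]
width: 0.7
```

The width is 0.7 mm, so the ball slipped out of the jaws. I'll look before doing anything else.

Request:
{"name": "carry_out", "arguments": {"delta_pos": [[0,-2,0],[0,-4,0],[0,-5,0]], "rotation": [[0,0,0],[0,0,0],[0,0,0]]}}

```text
t: 3.33
ee_pos: [428.1, -122.3, 64.5]
orientation: [-1.179, 1.253, -1.255]
ft_force: [0.7, 0.3, 0.4]
width: 0.5
```

Run:
```python
from h import *
o,R=st()
im=ctrl.get_image('wrist'); cv2.imwrite('pics/e_w.png',im[:,:,::-1])
im=ctrl.get_image('scene'); cv2.imwrite('pics/e_s.png',cv2.resize(im[150:260,380:500,::-1],None,fx=5,fy=5,interpolation=cv2.INTER_CUBIC))
```

```text
t 3.33 q [-0.305  0.365  2.099  0.     0.676  1.327] p [ 428.1 -122.3   64.5] F [0.7 0.3 0.4] w 0.5
[[-0.061  0.001  0.998]
 [-0.998 -0.    -0.061]
 [ 0.    -1.     0.001]]
```

View pics/e_w.png

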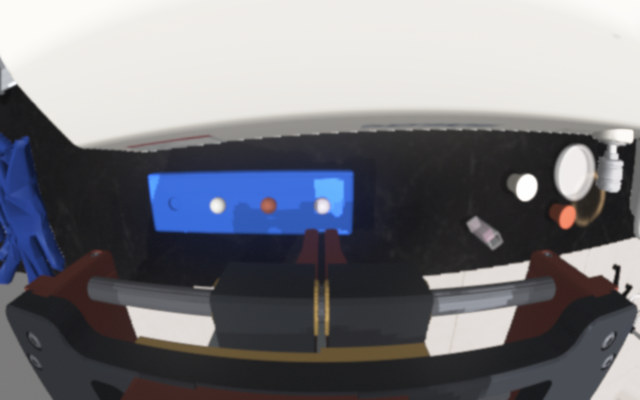

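View pics/e_s.png

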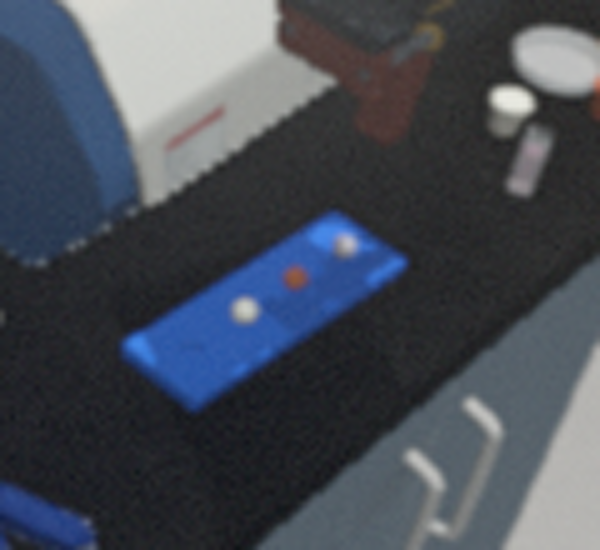

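Run:
```python
from h import *
o,R=st(); p=np.array(o['ee_pos'])
for z in (-10,0,10):
  for y in (0,-10,-19): print(y,z,np.round(wproj(p+R@[0,y,z],p,o['orientation']),1))
print(wproj([427.8,-123.6,16],p,o['orientation']), watz(322,205,p,o['orientation'],16))
im=cv2.imread('pics/e_w.png'); cv2.imwrite('pics/e_wc.png',cv2.resize(im[180:280,270:370],None,fx=6,fy=6,interpolation=cv2.INTER_CUBIC))
```

```text
t 3.43 q [-0.305  0.365  2.099  0.     0.674  1.327] p [ 428.7 -122.5   64.5] F [ 0.1  1.2 -0.4] w 0.4
[[-0.061  0.003  0.998]
 [-0.998 -0.001 -0.061]
 [ 0.001 -1.     0.004]]
0 -10 [321.3 238.1]
-10 -10 [321.3 243.8]
-19 -10 [321.3 249.3]
0 0 [321.3 224.6]
-10 0 [321.3 229.8]
-19 0 [321.3 234.9]
0 10 [321.3 210.7]
-10 10 [321.3 215.4]
-19 10 [321.3 219.9]
(np.float64(322.7533048363847), np.float64(205.995246441656)) [ 428.70459961 -123.02289083   16.        ]
```

View pics/e_wc.png

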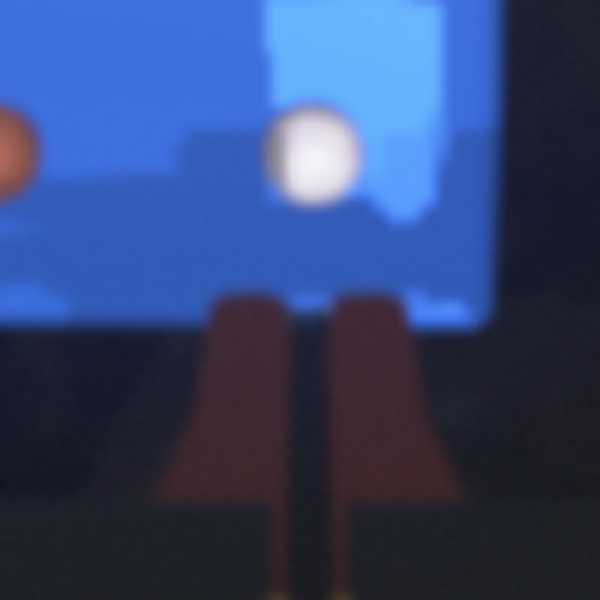

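Run:
```python
from h import *
o,R=st(); p=np.array(o['ee_pos'])
for n in ('scene','top'):
    print(n,[np.round(proj(n,p+R@v),1) for v in ([0,0,0],[0,0,10],[0,0,-10],[0,-19,0],[0,-60,0])])
im=ctrl.get_image('scene'); cv2.imwrite('pics/f_s.png',cv2.resize(im[120:220,400:500,::-1],None,fx=6,fy=6,interpolation=cv2.INTER_CUBIC))
im=ctrl.get_image('top'); cv2.imwrite('pics/f_t.png',cv2.resize(im[230:330,340:460,::-1],None,fx=6,fy=6,interpolation=cv2.INTER_CUBIC))
```

```text
t 3.43 q [-0.305  0.365  2.099  0.     0.674  1.327] p [ 428.7 -122.5   64.5] F [ 0.1  1.2 -0.4] w 0.4
[[-0.061  0.003  0.998]
 [-0.998 -0.001 -0.061]
 [ 0.001 -1.     0.004]]
scene [array([452. , 186.6]), array([449.2, 184.8]), array([454.8, 188.4]), array([453.6, 181.6]), array([457.1, 170.4])]
top [array([406.1, 277.5]), array([406.3, 274.4]), array([405.9, 280.5]), array([407.1, 277.8]), array([409.4, 278.6])]
```

View pics/f_s.png

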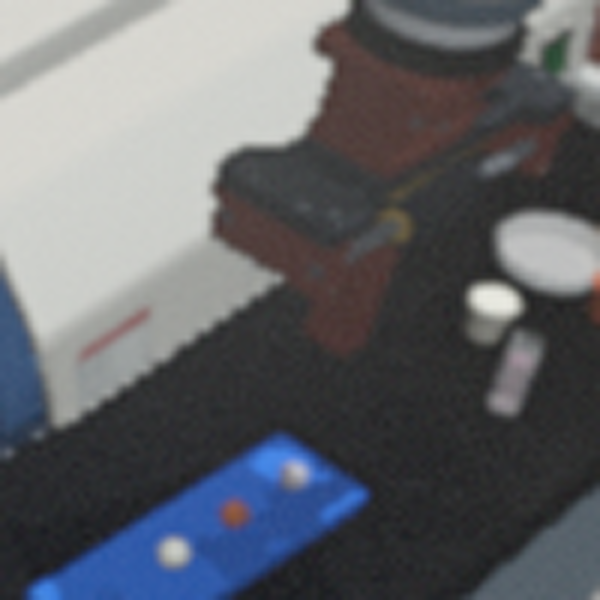

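View pics/f_t.png

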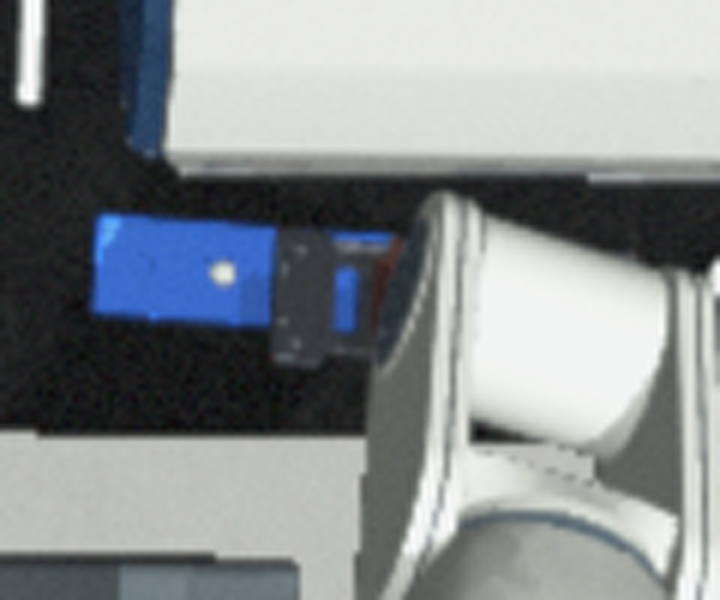

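The fingertips appear in both the wrist and scene views about 34 mm behind the reported TCP. That explains why the jaws closed above the ball. I'll reopen and go lower in guarded steps.

Request:
{"name": "carry_out", "arguments": {"delta_pos": [[0,2,-0.1],[0,4,-0.1],[0,5,-0.1],[0,5.6,-0.1],[0,6,-0.1],[0,6,-0.1]], "rotation": [[0,0,0],[0,0,0],[0,0,0],[0,0,0],[0,0,0],[0,0,0]], "hand": 162}}

```text
t: 4.03
ee_pos: [425.9, -121.9, 2.3]
orientation: [-1.181, 1.256, -1.253]
ft_force: [0.4, 0.8, 0.4]
width: 32.0
```

Run:
```python
from h import *
o,R=st(); p=np.array(o['ee_pos'])
print([np.round(proj('scene',p+R@v),1) for v in ([0,0,0],[0,-34,0])], proj('scene',[427.8,-123.6,16]))
print(wproj([427.8,-123.6,16],p,o['orientation']))
im=ctrl.get_image('scene'); cv2.imwrite('pics/g_s.png',cv2.resize(im[140:220,400:500,::-1],None,fx=7,fy=7,interpolation=cv2.INTER_CUBIC))
im=ctrl.get_image('wrist'); cv2.imwrite('pics/g_w.png',cv2.resize(im[180:280,260:380,::-1],None,fx=6,fy=6,interpolation=cv2.INTER_CUBIC))
```

```text
t 4.03 q [-0.306  0.494  2.122 -0.     0.528  1.326] p [ 425.9 -121.9    2.3] F [0.4 0.8 0.4] w 32.0
[[-0.061 -0.002  0.998]
 [-0.998  0.    -0.061]
 [-0.    -1.    -0.002]]
[array([447.8, 202.8]), array([450.4, 194.4])] (np.float64(448.6257272872933), np.float64(198.86323519381736))
(np.float64(323.78906486433635), np.float64(228.97628812963669))
```

View pics/g_s.png

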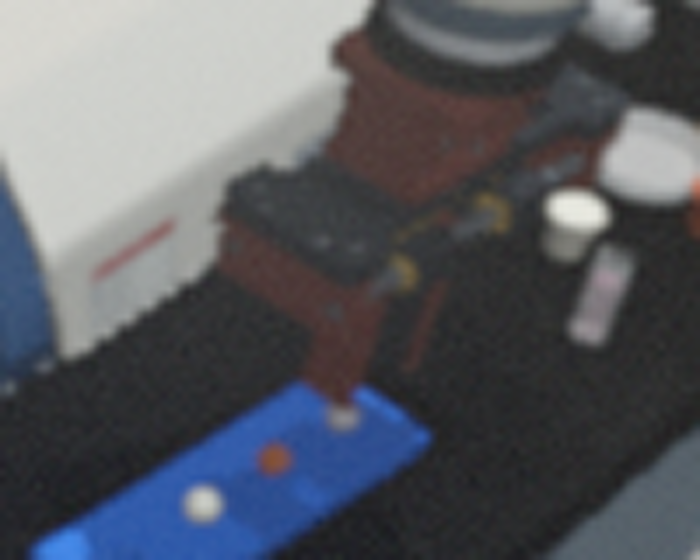

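View pics/g_w.png

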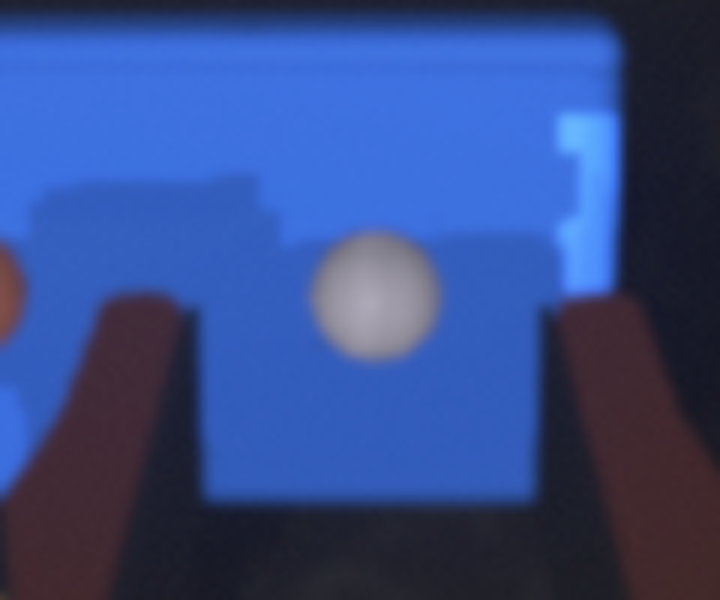

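The tips are still about 35 mm above the TCP reading, and the ball is centred between them at (322.7,229.5). I'll continue down guarded.

Request:
{"name": "carry_out", "arguments": {"delta_pos": [[0,0.6,0.15],[0,1.1,0.15],[0,1.5,0.15],[0,1.6,0.15],[0,1.6,0.15]], "rotation": [[0,0,0],[0,0,0],[0,0,0],[0,0,0],[0,0,0]]}}

```text
t: 4.55
ee_pos: [427.6, -122.0, -13.2]
orientation: [-1.18, 1.255, -1.254]
ft_force: [0.2, -0.4, 0.6]
width: 32.1
```

Run:
```python
from h import *
o,R=st(); p=np.array(o['ee_pos'])
print(wproj([427.8,-123.6,16],p,o['orientation']))
im=ctrl.get_image('scene'); cv2.imwrite('pics/h_s.png',cv2.resize(im[140:220,400:500,::-1],None,fx=7,fy=7,interpolation=cv2.INTER_CUBIC))
im=ctrl.get_image('wrist'); cv2.imwrite('pics/h_w.png',cv2.resize(im[180:280,260:380,::-1],None,fx=6,fy=6,interpolation=cv2.INTER_CUBIC))
```

```text
t 4.55 q [-0.305  0.529  2.121  0.     0.492  1.327] p [ 427.6 -122.   -13.2] F [ 0.2 -0.4  0.6] w 32.1
[[-0.061 -0.001  0.998]
 [-0.998  0.    -0.061]
 [-0.    -1.    -0.001]]
(np.float64(323.843280195664), np.float64(240.83002782663758))
```

View pics/h_s.png

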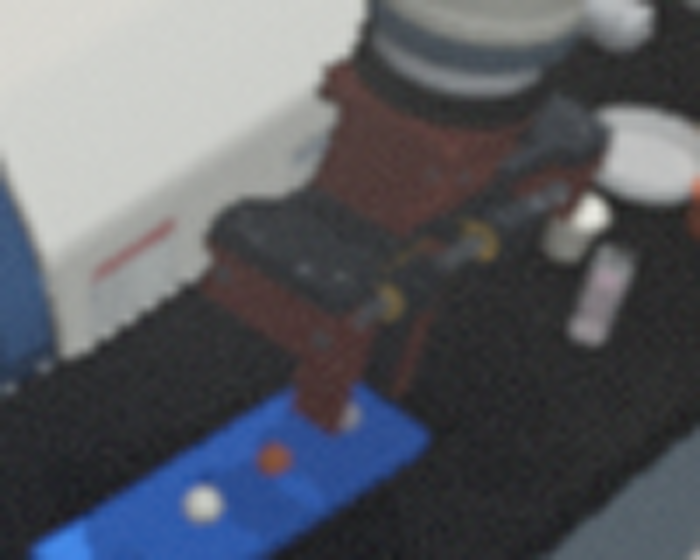

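View pics/h_w.png

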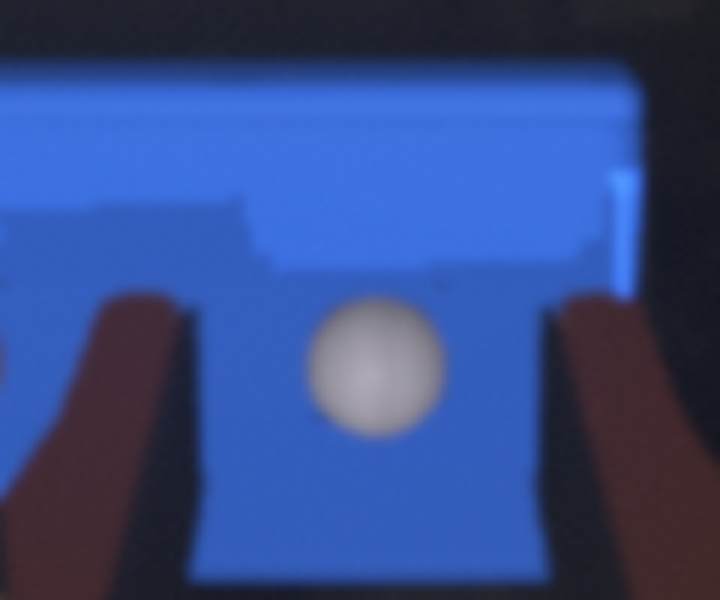

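Request:
{"name": "carry_out", "arguments": {"delta_pos": [[0,0.3,0],[0,0.5,0],[0,0.5,0]], "rotation": [[0,0,0],[0,0,0],[0,0,0]]}}

```text
t: 4.9
ee_pos: [427.7, -122.1, -18.2]
orientation: [-1.18, 1.254, -1.254]
ft_force: [0.5, -0.0, 0.2]
width: 32.0
```

Request:
{"name": "carry_out", "arguments": {"delta_pos": [[0,0.1,0],[0,0.2,0],[0,0.2,0]], "rotation": [[0,0,0],[0,0,0],[0,0,0]]}}

```text
t: 5.15
ee_pos: [427.8, -122.1, -20.0]
orientation: [-1.18, 1.254, -1.254]
ft_force: [-0.3, 0.7, -0.3]
width: 32.1
```

Run:
```python
from h import *
o,R=st(); p=np.array(o['ee_pos'])
im=ctrl.get_image('wrist'); cv2.imwrite('pics/i_w.png',cv2.resize(im[180:280,260:380,::-1],None,fx=6,fy=6,interpolation=cv2.INTER_CUBIC))
im=ctrl.get_image('scene'); cv2.imwrite('pics/i_s.png',cv2.resize(im[170:220,410:480,::-1],None,fx=10,fy=10,interpolation=cv2.INTER_CUBIC))
```

```text
t 5.15 q [-0.305  0.544  2.121 -0.     0.476  1.327] p [ 427.8 -122.1  -20. ] F [-0.3  0.7 -0.3] w 32.1
[[-0.061 -0.     0.998]
 [-0.998  0.    -0.061]
 [-0.    -1.    -0.   ]]
```

View pics/i_s.png

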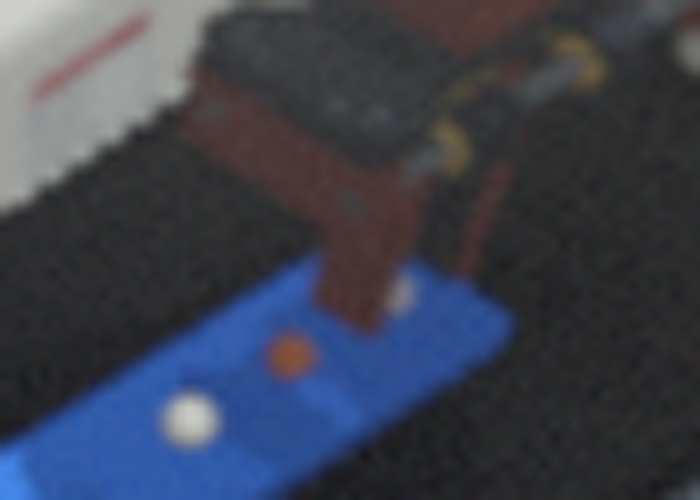

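View pics/i_w.png

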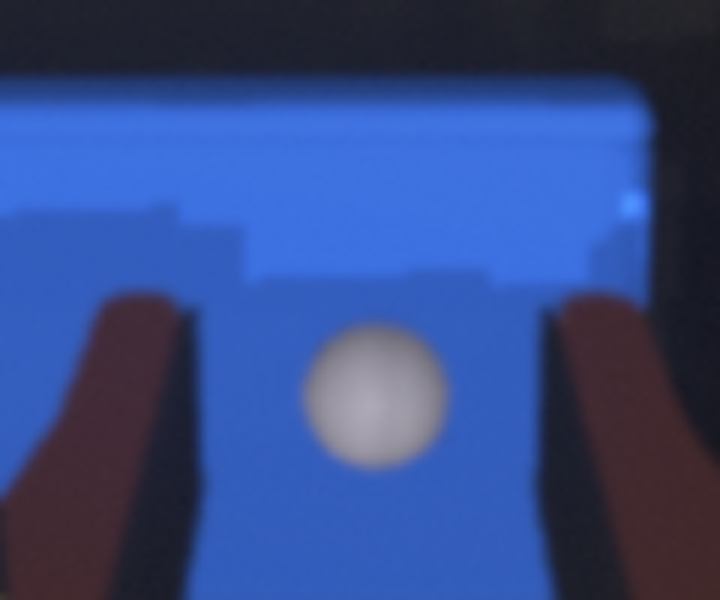

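Run:
```python
from h import *
for z in (12,16,20):
  for x,y in ((418,-106),(438,-106),(418,-98),(438,-98)): print(z,x,y,(np.array(proj('scene',[x,y,z]))-[410,170])*10)
```

```text
12 418 -106 [376.13648828 341.97878967]
12 438 -106 [319.89162022 307.1892088 ]
12 418 -98 [360.21448403 354.20879695]
12 438 -98 [303.92557809 319.1929509 ]
16 418 -106 [379.25988288 332.11804806]
16 438 -106 [322.85960184 297.33853026]
16 418 -98 [363.3119305  344.34281954]
16 438 -98 [306.86722656 309.33660373]
20 418 -106 [382.39757563 322.21216634]
20 438 -106 [325.84104753 287.44316466]
20 418 -98 [366.42360426 334.43152537]
20 438 -98 [309.82226436 299.43539401]
```

Request:
{"name": "carry_out", "arguments": {"delta_pos": [[0,0.1,0],[0,0.2,0],[0,0.25,0],[0,0.25,0]], "rotation": [[0,0,0],[0,0,0],[0,0,0],[0,0,0]]}}

```text
t: 5.58
ee_pos: [427.8, -122.1, -22.5]
orientation: [-1.18, 1.254, -1.254]
ft_force: [0.2, 0.1, 0.2]
width: 31.9
```

Request:
{"name": "carry_out", "arguments": {"delta_pos": [[0,0.05,0],[0,0.1,0],[0,0.1,0]], "rotation": [[0,0,0],[0,0,0],[0,0,0]]}}

```text
t: 5.83
ee_pos: [427.8, -122.1, -23.5]
orientation: [-1.18, 1.254, -1.254]
ft_force: [0.1, -0.5, -0.7]
width: 32.5
```

Request:
{"name": "carry_out", "arguments": {"delta_pos": [[0,0,0],[0,0,0],[0,0,0],[0,0,0],[0,0,0]], "rotation": [[0,0,0],[0,0,0],[0,0,0],[0,0,0],[0,0,0]], "hand": 255}}

```text
t: 6.25
ee_pos: [427.9, -122.2, -23.3]
orientation: [-1.18, 1.254, -1.254]
ft_force: [0.5, 0.1, 0.7]
width: 11.6
```

Request:
{"name": "carry_out", "arguments": {"delta_pos": [[0,0,0],[0,0,0]], "rotation": [[0,0,0],[0,0,0]]}}

```text
t: 6.42
ee_pos: [427.9, -122.1, -23.4]
orientation: [-1.18, 1.254, -1.254]
ft_force: [-0.8, -1.0, 0.2]
width: 11.8
```

Run:
```python
from h import *
o,R=st(); p=np.array(o['ee_pos'])
im=ctrl.get_image('wrist'); cv2.imwrite('pics/j_w.png',cv2.resize(im[180:280,260:380,::-1],None,fx=6,fy=6,interpolation=cv2.INTER_CUBIC))
```

```text
t 6.42 q [-0.305  0.552  2.122  0.     0.468  1.327] p [ 427.9 -122.1  -23.4] F [-0.8 -1.   0.2] w 11.8
[[-0.061  0.     0.998]
 [-0.998  0.    -0.061]
 [-0.    -1.     0.   ]]
```

View pics/j_w.png

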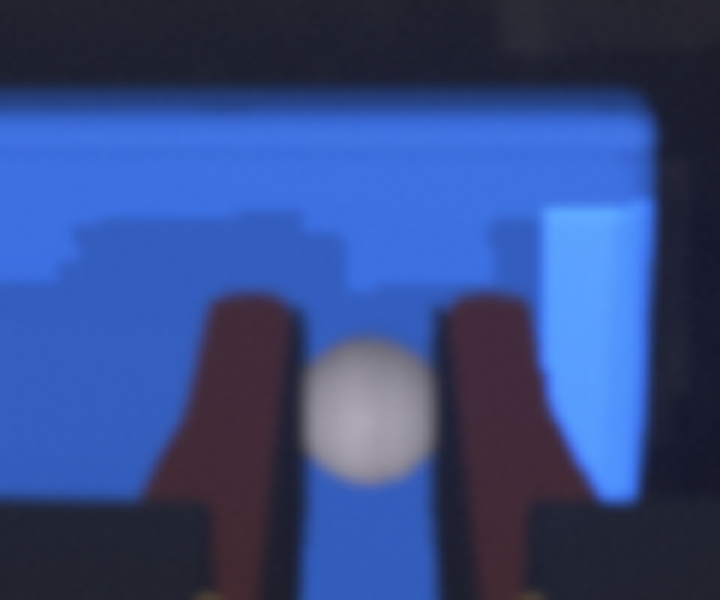

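The ball sits between the pads with the width holding at 11.8 mm. I'll lift gently.

Request:
{"name": "carry_out", "arguments": {"delta_pos": [[0,-0.3,0],[0,-0.8,0],[0,-1.5,0],[0,-2.5,0],[0,-4,0],[0,-5,0],[0,-5,0]], "rotation": [[0,0,0],[0,0,0],[0,0,0],[0,0,0],[0,0,0],[0,0,0],[0,0,0]]}}

```text
t: 7.05
ee_pos: [429.5, -122.6, 28.9]
orientation: [-1.178, 1.251, -1.257]
ft_force: [0.4, -0.3, 0.2]
width: 12.0
```

Run:
```python
from h import *
o,R=st(); p=np.array(o['ee_pos'])
im=ctrl.get_image('wrist'); cv2.imwrite('pics/k_w.png',cv2.resize(im[180:280,260:380,::-1],None,fx=6,fy=6,interpolation=cv2.INTER_CUBIC))
im=ctrl.get_image('scene'); cv2.imwrite('pics/k_s.png',cv2.resize(im[140:220,410:480,::-1],None,fx=7,fy=7,interpolation=cv2.INTER_CUBIC))
```

```text
t 7.05 q [-0.305  0.438  2.112  0.     0.587  1.327] p [ 429.5 -122.6   28.9] F [ 0.4 -0.3  0.2] w 12.0
[[-0.061  0.004  0.998]
 [-0.998 -0.001 -0.061]
 [ 0.001 -1.     0.004]]
```

View pics/k_w.png

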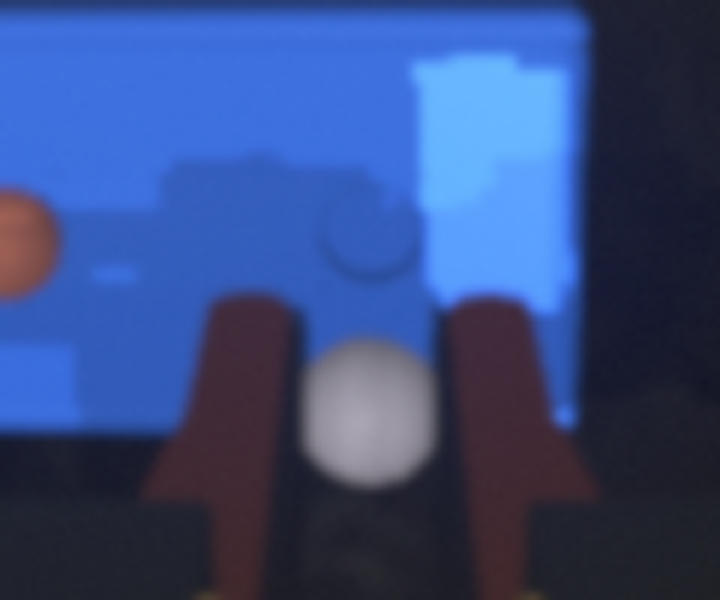

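View pics/k_s.png

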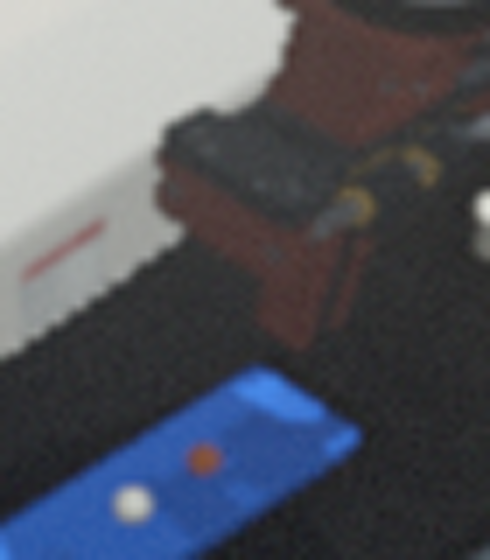

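The ball is held and the pocket is empty. I'll work out where the ball sits in the tool frame and the route past the photometer.

Run:
```python
from h import *
o,R=st(); p=np.array(o['ee_pos'])
for z in (-5,0,5): print(z,wproj(p+R@[0,-39.4,z],p,o['orientation']))
for z in (0,110,220): print('photo left',z,atz('top',363,250,z),atz('top',365,120,z))
A=axes([0,0,-1],[.998,-.061,0])
plan([440,190,110],A); plan([590,200,130],A)
```

```text
t 7.15 q [-0.305  0.441  2.113  0.     0.586  1.327] p [ 428.4 -122.3   27.3] F [ 0.2 -0.  -0.1] w 11.7
[[-0.061  0.002  0.998]
 [-0.998 -0.001 -0.061]
 [ 0.    -1.     0.002]]
-5 (np.float64(321.20613518205977), np.float64(256.1555846853902))
0 (np.float64(321.20536401070086), np.float64(248.25483950355564))
5 (np.float64(321.20451961271226), np.float64(240.16741295060677))
photo left 0 [516.28335105  12.40359753   0.        ] [968.63168697   7.11999369   0.        ]
photo left 110 [516.09303772  22.01733656 110.        ] [939.06604447  17.07684795 110.        ]
photo left 220 [515.90272438  31.6310756  220.        ] [909.50040196  27.03370221 220.        ]
delta [-31.24  -8.28  -0.74] rot [-0.002 -0.     0.   ]
delta [-33.15 -10.26  14.17] rot [-0.002 -0.     0.   ]
```

Request:
{"name": "carry_out", "arguments": {"delta_pos": [[-4,-6,-0.7],[-8,-10.5,-0.7],[-12,-10.5,-0.7],[-16,-10.5,-0.7],[-20,-10.5,-0.7],[-24,-10.5,-0.7],[-28,-10.5,-0.7],[-31,-10.5,1.5],[-33,-10.3,4.5],[-33,-10.3,8],[-33,-10.3,11],[-33,-10.3,13.5]], "rotation": [[0,0,0],[0,0,0],[0,0,0],[0,0,0],[0,0,0],[0,0,0],[0,0,0],[0,0,0],[0,0,0],[0,0,0],[0,0,0],[0,0,0]]}}

```text
t: 8.15
ee_pos: [585.0, 200.2, 128.6]
orientation: [-1.181, 1.253, -1.253]
ft_force: [-0.4, -0.4, -0.3]
width: 11.9
```

Run:
```python
from h import *
im=ctrl.get_image('wrist')
o,R=st(); p=np.array(o['ee_pos']); cv2.imwrite('pics/l_w.png',im[:,:,::-1])
im=ctrl.get_image('top'); cv2.imwrite('pics/l_t.png',cv2.resize(im[170:270,250:370,::-1],None,fx=6,fy=6,interpolation=cv2.INTER_CUBIC))
print('mouth',wproj([595.7,200.3,124],p,o['orientation']),'ball',wproj(p+R@[0,-39.4,0],p,o['orientation']))
```

```text
t 8.2 q [ 3.08e-01  4.82e-01  1.68e+00 -1.00e-03  9.76e-01  1.94e+00] p [589.1 199.5 129. ] F [2.1 0.3 0.7] w 11.6
[[-0.061  0.004  0.998]
 [-0.998  0.    -0.061]
 [-0.001 -1.     0.004]]
mouth (np.float64(319.63437187136105), np.float64(213.30192420954634)) ball (np.float64(321.2056781524636), np.float64(248.25441649391007))
```

View pics/l_w.png

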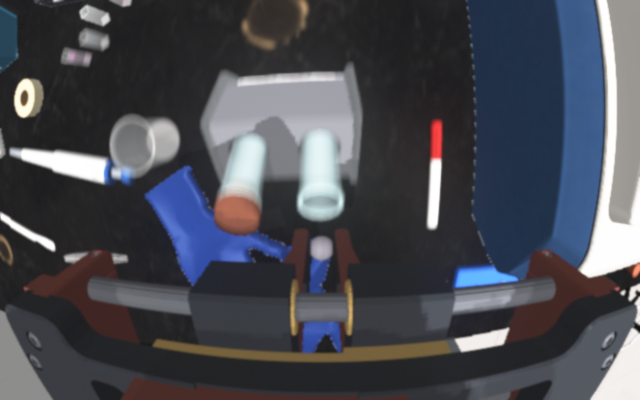

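View pics/l_t.png

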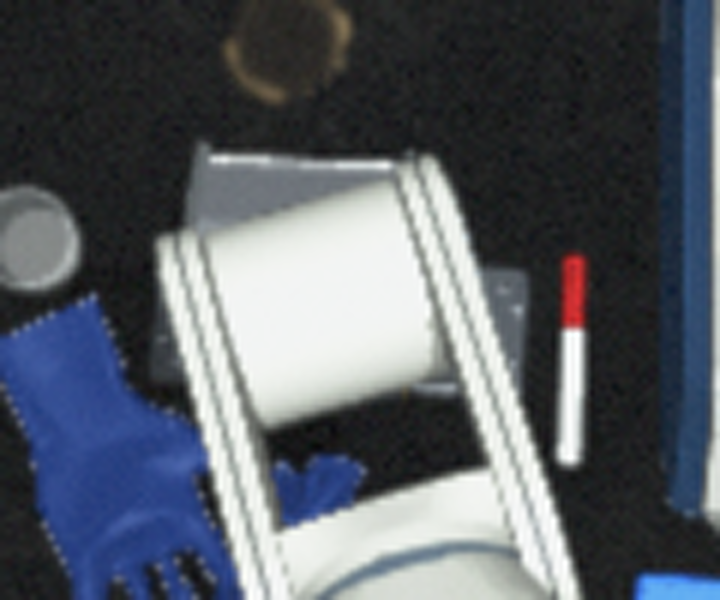

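Run:
```python
import cv2
im=cv2.imread('pics/l_w.png'); cv2.imwrite('pics/l_wc.png',cv2.resize(im[170:270,260:380],None,fx=6,fy=6,interpolation=cv2.INTER_CUBIC))
```

```text
(no output)
```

View pics/l_wc.png

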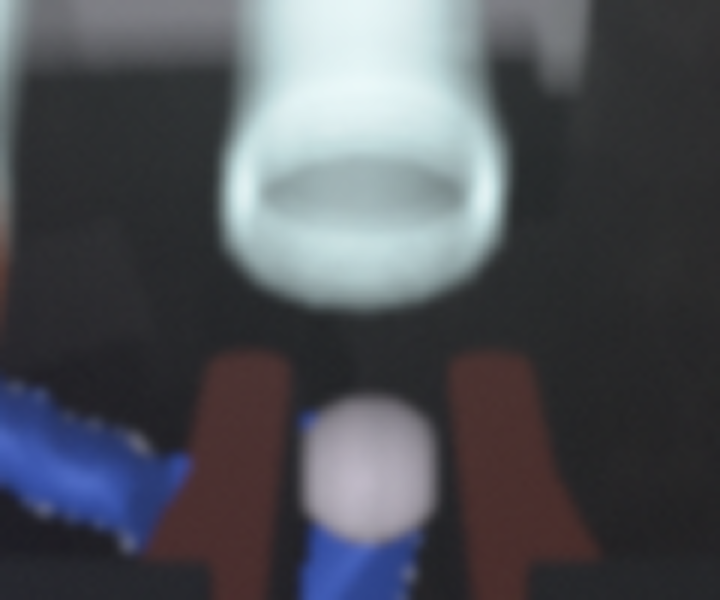

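Run:
```python
from h import *
A=axes([0,0,-1],[.998,-.061,0])
o,R=st()
plan([594.7,199.8,110],A);plan([594.7,199.8,97.5],A)
```

```text
t 8.25 q [ 0.308  0.48   1.685 -0.     0.975  1.941] p [586.1 199.1 128.6] F [-0.2  0.3  0.5] w 11.6
[[-0.062  0.001  0.998]
 [-0.998  0.    -0.062]
 [-0.    -1.     0.001]]
delta [-0.12  1.86  0.85] rot [-0.001 -0.001 -0.   ]
delta [-0.12  3.11  0.85] rot [-0.001 -0.001 -0.   ]
```

Request:
{"name": "carry_out", "arguments": {"delta_pos": [[-0.1,0.5,0.85],[-0.1,1.5,0.85],[-0.1,2.3,0.85],[-0.1,2.3,0.85],[-0.1,2.3,0.85]], "rotation": [[0,0,0],[0,0,0],[0,0,0],[0,0,0],[0,0,0]]}}

```text
t: 8.67
ee_pos: [589.8, 199.2, 105.5]
orientation: [-1.182, 1.255, -1.253]
ft_force: [-0.0, -0.6, 0.3]
width: 11.9
```

Run:
```python
from h import *
A=axes([0,0,-1],[.998,-.061,0])
o,R=st()
im=ctrl.get_image('wrist'); cv2.imwrite('pics/m_w.png',cv2.resize(im[170:270,260:380,::-1],None,fx=6,fy=6,interpolation=cv2.INTER_CUBIC))
im=ctrl.get_image('scene'); cv2.imwrite('pics/m_s.png',cv2.resize(im[130:240,270:390,::-1],None,fx=6,fy=6,interpolation=cv2.INTER_CUBIC))
p=np.array(o['ee_pos']);c=np.array([595.7,199.8,124]);a=np.array([-.573,.02,.819])
e1=np.array([0.035,1,0]);e2=np.cross(a,e1)
for s in [e1,e2,-e1,-e2]: print((np.array(wproj(c+16.8*s,p,o['orientation']))-[260,170])*6)
plan([594.7,199.8,97.5],A)
```

```text
t 8.67 q [0.307 0.516 1.687 0.    0.941 1.938] p [589.8 199.2 105.5] F [-0.  -0.6  0.3] w 11.9
[[-0.061 -0.002  0.998]
 [-0.998 -0.001 -0.061]
 [ 0.001 -1.    -0.002]]
[197.50246172 339.20937029]
[362.28187559 421.26043302]
[519.63368546 331.55111087]
[353.88266784 237.17079299]
delta [-0.05  0.92  0.38] rot [0. 0. 0.]
```

View pics/m_w.png

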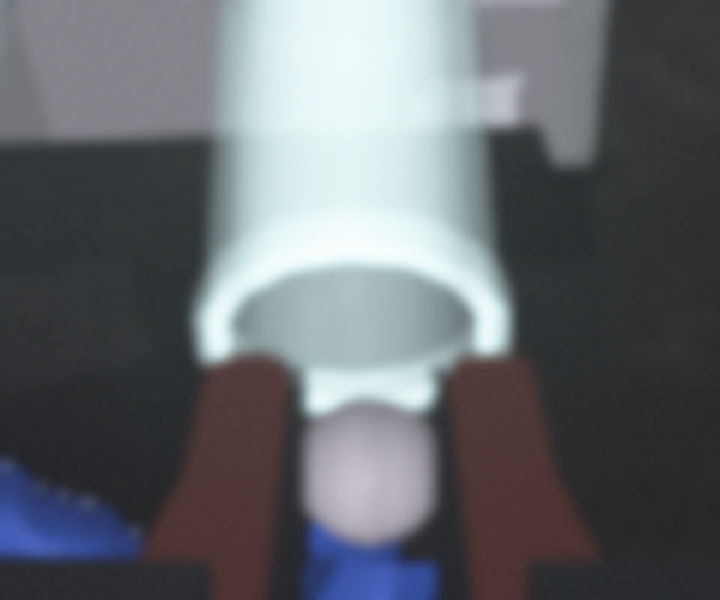

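View pics/m_s.png

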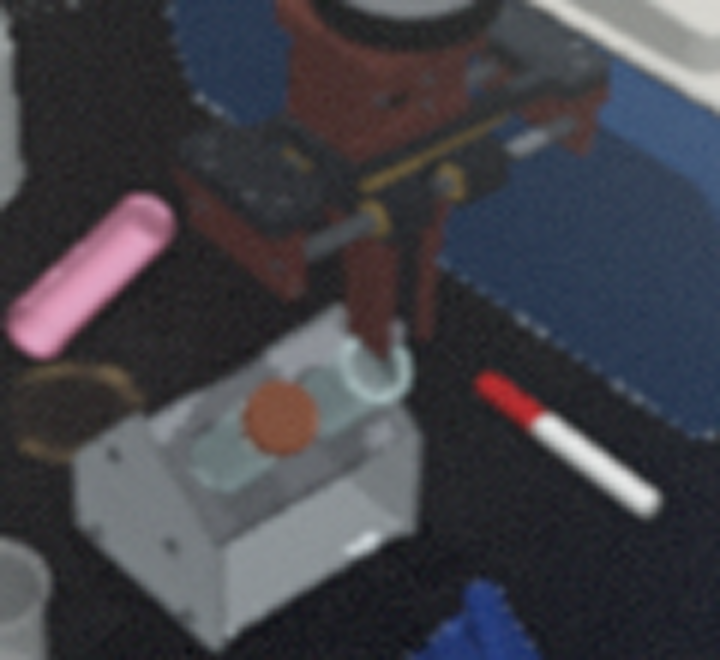

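Lip edges are at crop u 195 and 512, predicted 197 and 520, so the mouth position is good. Final approach over the mouth.

Request:
{"name": "carry_out", "arguments": {"delta_pos": [[-0.1,0.2,0.4],[-0.1,0.5,0.45],[-0.1,0.75,0.45],[-0.1,0.75,0.45]], "rotation": [[0,0,0],[0,0,0],[0,0,0],[0,0,0]]}}

```text
t: 9.1
ee_pos: [595.6, 200.1, 98.6]
orientation: [-1.18, 1.255, -1.254]
ft_force: [0.5, 0.2, -0.3]
width: 11.5
```

Run:
```python
from h import *
o,R=st()
im=ctrl.get_image('wrist'); cv2.imwrite('pics/n_w.png',cv2.resize(im[170:270,260:380,::-1],None,fx=6,fy=6,interpolation=cv2.INTER_CUBIC))
im=ctrl.get_image('scene'); cv2.imwrite('pics/n_s.png',cv2.resize(im[150:220,290:370,::-1],None,fx=8,fy=8,interpolation=cv2.INTER_CUBIC))
```

```text
t 9.1 q [ 0.305  0.532  1.678 -0.     0.932  1.937] p [595.6 200.1  98.6] F [ 0.5  0.2 -0.3] w 11.5
[[-0.061 -0.001  0.998]
 [-0.998 -0.    -0.061]
 [ 0.    -1.    -0.001]]
```

View pics/n_w.png

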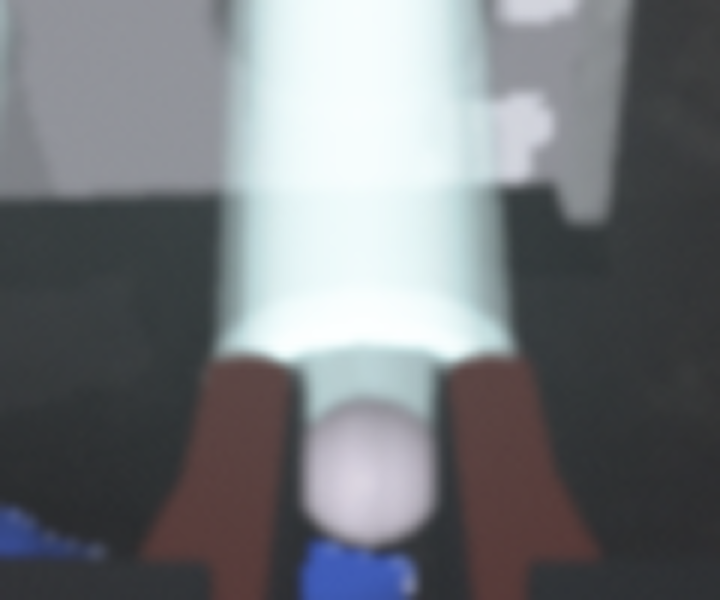

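View pics/n_s.png

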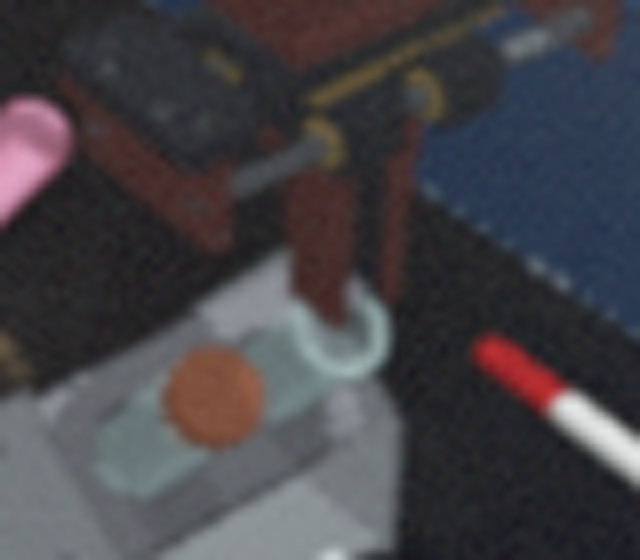

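Request:
{"name": "carry_out", "arguments": {"delta_pos": [[0,0,-0.1],[0,0,-0.1],[0,0,-0.1]], "rotation": [[0,0,0],[0,0,0],[0,0,0]]}}

```text
t: 9.45
ee_pos: [594.9, 200.3, 99.2]
orientation: [-1.18, 1.254, -1.254]
ft_force: [0.0, 0.4, -0.1]
width: 11.8
```

Request:
{"name": "carry_out", "arguments": {"delta_pos": [[0,0,0],[0,0,0],[0,0,0],[0,0,0],[0,0,0],[0,0,0]], "rotation": [[0,0,0],[0,0,0],[0,0,0],[0,0,0],[0,0,0],[0,0,0]], "hand": 175}}

```text
t: 9.95
ee_pos: [595.0, 200.3, 99.1]
orientation: [-1.18, 1.254, -1.254]
ft_force: [-0.5, 0.1, -0.6]
width: 28.0
```

Run:
```python
from h import *
o,R=st()
im=ctrl.get_image('wrist'); cv2.imwrite('pics/o_w.png',cv2.resize(im[130:270,240:400,::-1],None,fx=5,fy=5,interpolation=cv2.INTER_CUBIC)[:600])
```

```text
t 9.95 q [ 0.306  0.53   1.68  -0.     0.932  1.938] p [595.  200.3  99.1] F [-0.5  0.1 -0.6] w 28.0
[[-0.061  0.     0.998]
 [-0.998  0.    -0.061]
 [-0.    -1.     0.   ]]
```

View pics/o_w.png

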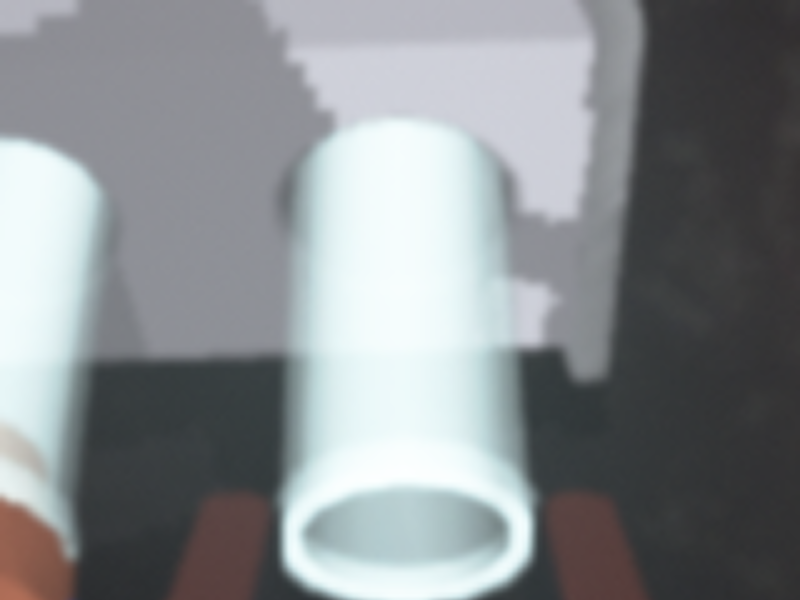

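The ball has left the fingers. I'll back up and off, yawing the tool at the same time, and check inside the tube.

Run:
```python
from h import *
from scipy.optimize import least_squares
D=np.array([(.423,1.63,625,184.7),(.273,2.083,442.4,109.4),(.326,2.098,440.5,82),(.414,2.106,446.5,41.2),(.529,2.121,444.7,-13.2),(.552,2.122,445,-23.4),(.48,1.685,619,128.6),(.53,1.68,627.8,99.1)])
def f(p):
    r0,zc,L2,A,B=p; q2,q3=D[:,0],D[:,1]; s=q2+q3
    return np.r_[r0+L2*np.sin(q2)+A*np.sin(s)+B*np.cos(s)-D[:,2], zc+L2*np.cos(q2)+A*np.cos(s)-B*np.sin(s)-D[:,3]]
r=least_squares(f,[0,0,400,400,0]); print(r.x, np.abs(r.fun).max())
s=np.radians(53)
A=axes([0,0,-1],[np.cos(s),np.sin(s),0])
plan([450,130,160],A,[595,200.3,99.1])
```

```text
[  2.20308748 -31.54362726 559.02030993 484.8915942   77.45439883] 1.2940578786368633
delta [  7.9   -6.09 -14.04] rot [-0.    -0.986 -0.   ]
```

Request:
{"name": "carry_out", "arguments": {"delta_pos": [[0,-3,-0.3],[0,-6,-1],[2,-6.5,-5],[4,-6.5,-8],[6,-6.5,-11],[7.9,-6.5,-14],[7.9,-6.5,-14],[7.9,-6.5,-14],[7.9,-6.5,-14],[7.9,-6.5,-14]], "rotation": [[0,0,0],[0,0,0],[0,-0.12,0],[0,-0.24,0],[0,-0.36,0],[0,-0.48,0],[0,-0.6,0],[0,-0.72,0],[0,-0.84,0],[0,-0.98,0]]}}

```text
t: 10.83
ee_pos: [450.4, 129.9, 164.5]
orientation: [-1.508, 0.517, -0.518]
ft_force: [-0.8, -0.1, 0.6]
width: 27.6
```

Run:
```python
from h import *
o,R=st()
im=ctrl.get_image('wrist'); cv2.imwrite('pics/p_w.png',im[:,:,::-1])
im=ctrl.get_image('scene'); cv2.imwrite('pics/p_s.png',im[:,:,::-1]);cv2.imwrite('pics/p_sc.png',cv2.resize(im[150:220,290:370,::-1],None,fx=8,fy=8,interpolation=cv2.INTER_CUBIC))
```

```text
t 10.83 q [0.255 0.221 1.984 0.    0.936 0.917] p [450.4 129.9 164.5] F [-0.8 -0.1  0.6] w 27.6
[[ 0.789  0.001  0.614]
 [-0.614  0.     0.789]
 [ 0.    -1.     0.001]]
```

View pics/p_w.png

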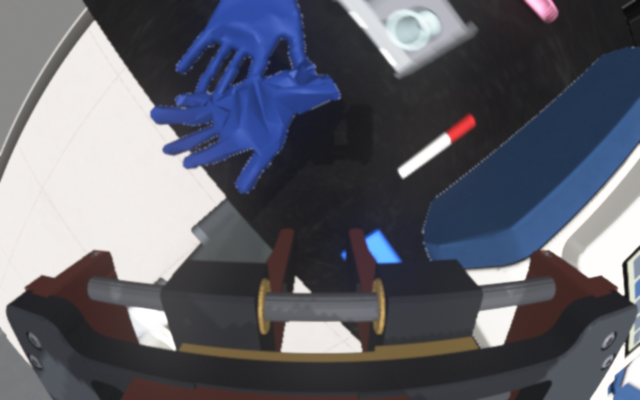

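View pics/p_s.png

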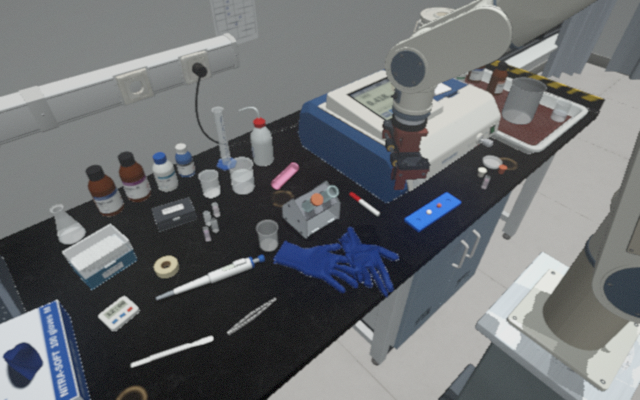

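View pics/p_sc.png

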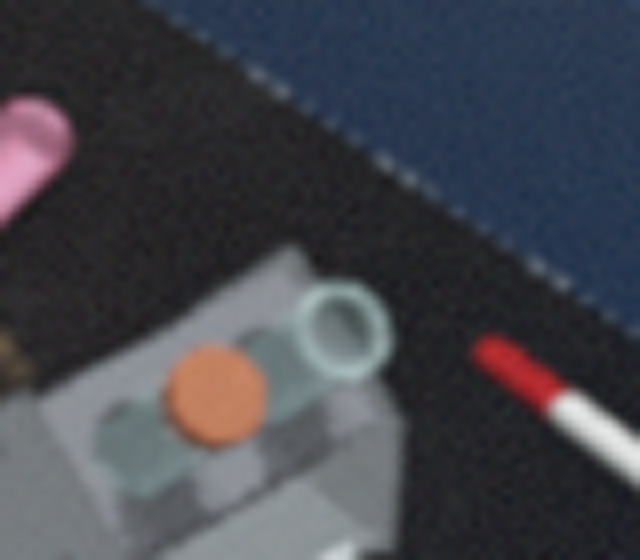

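Run:
```python
from h import *
for z in (250,300,350,400,450,500,550): print(z,np.round(proj('scene',[450,130,z]),1),np.round(proj('scene',[450,130,z]),1))
```

```text
250 [399.7 168. ] [399.7 168. ]
300 [403.1 150.3] [403.1 150.3]
350 [406.7 131.2] [406.7 131.2]
400 [410.7 110.5] [410.7 110.5]
450 [414.9  88. ] [414.9  88. ]
500 [419.6  63.5] [419.6  63.5]
550 [424.7  36.8] [424.7  36.8]
```

Everything is in place. The wrist centre is about 325 mm behind the TCP. Next I'll pitch the tool up to horizontal about the wrist, going round the forearm on its left side.

Request:
{"name": "carry_out", "arguments": {"delta_pos": [[0,-0.23,3.89],[0,-0.93,7.73],[0,-2.08,11.46],[0,-3.67,15.01],[0,-5.68,18.35],[0,-8.08,21.43]], "rotation": [[0.12,0,0],[0.24,0,0],[0.36,0,0],[0.48,0,0],[0.6,0,0],[0.72,0,0]]}}

```text
t: 11.43
ee_pos: [578.0, 292.9, 238.7]
orientation: [-0.847, 0.299, -0.623]
ft_force: [-0.4, 1.7, 0.6]
width: 27.3
```

Run:
```python
from h import *
o,R=st()
```

```text
t 11.43 q [0.237 0.213 2.01  0.901 0.526 0.2  ] p [578.  292.9 238.7] F [-0.4  1.7  0.6] w 27.3
[[ 0.784  0.392  0.481]
 [-0.621  0.5    0.604]
 [-0.004 -0.772  0.635]]
```

The q4 joint is turning the right way. Continuing the same arc.

Request:
{"name": "carry_out", "arguments": {"delta_pos": [[0,-0.23,3.89],[0,-0.93,7.73],[0,-2.08,11.46],[0,-3.67,15.01],[0,-5.68,18.35],[0,-8.08,21.43],[0,-11.05,24.4],[0,-11.05,24.4]], "rotation": [[0.12,0,0],[0.24,0,0],[0.36,0,0],[0.48,0,0],[0.6,0,0],[0.72,0,0],[0.85,0,0],[0.85,0,0]]}}

```text
t: 12.1
ee_pos: [651.6, 385.6, 481.8]
orientation: [-0.026, 0.014, -0.667]
ft_force: [0.2, 0.7, -0.6]
width: 27.8
```

Run:
```python
from h import *
o,R=st(); p=np.array(o['ee_pos'])
print('W',p-325*R[:,1])
M=np.array([595.7,200.2,124]); a=np.array([-.573,.02,.819]); a/=np.linalg.norm(a)
P=M-25*a
for psi in (22,):
    s=np.radians(psi); d=np.array([np.cos(s),np.sin(s),0]); d=d
    x=np.cross(d,a); x/=np.linalg.norm(x); z=np.cross(x,d)
    A=np.stack([x,d,z],1); print(A.round(3), 'angle tube-tool',np.degrees(np.arccos(d@a)))
    for back in (-150,):
        plan(P+55*d+back*d+np.array([0,0,60.]),A)
    plan(P+55*d-80*d,A)
```

```text
t 12.1 q [ 0.226  0.228  2.036  2.219  0.906 -0.906] p [651.6 385.6 481.8] F [ 0.2  0.7 -0.6] w 27.8
[[ 0.786  0.618  0.021]
 [-0.618  0.786  0.019]
 [-0.004 -0.028  1.   ]]
W [450.75440055 130.28493968 490.89440982]
[[ 0.36   0.927 -0.103]
 [-0.892  0.375  0.254]
 [ 0.274  0.     0.962]] angle tube-tool 121.59542082738932
delta [  3.65 -24.52 -32.51] rot [-0.044 -0.268 -0.521]
delta [  7.15 -18.29 -38.32] rot [-0.044 -0.268 -0.521]
```

The tool is horizontal now and the wrist centre stayed put. Next I'll compute the approach along the tube axis.

```bash
cat > g.py <<'E'
from h import *
M=np.array([595.7,200.2,124]); a=np.array([-.573,.02,.819]); a/=np.linalg.norm(a)
P=M-28*a
s=np.radians(22); d=np.array([np.cos(s),np.sin(s),0])
x=np.cross(d,a); x/=np.linalg.norm(x); z=np.cross(x,d); A=np.stack([x,d,z],1)
G=P+50*d
E
python3 - <<'E'
from g import *
print('P',P,'G',G)
for k in (170,70,0): print(k,(G+k*a).round(1),'W',(G+k*a-325*d).round()); plan(G+k*a,A)
E
```

```text
P [611.74809279 199.63985715 101.0621501 ] G [658.10728551 218.37018682 101.0621501 ]
170 [560.7 221.8 240.3] W [259. 100. 240.]
delta [  3.09 -17.82 -24.64] rot [-0.044 -0.268 -0.521]
70 [618.  219.8 158.4] W [317.  98. 158.]
delta [  7.75 -14.2  -32.72] rot [-0.044 -0.268 -0.521]
0 [658.1 218.4 101.1] W [357.  97. 101.]
delta [ 11.02 -11.67 -38.37] rot [-0.044 -0.268 -0.521]
```

Run:
```python
from g import *
plan(G+110*a,A)
```

```text
delta [  5.89 -15.65 -29.49] rot [-0.044 -0.268 -0.521]
```

Request:
{"name": "carry_out", "arguments": {"delta_pos": [[0.6,-3.5,-1.5],[1.2,-7,-4],[1.9,-10,-7],[2.6,-12.5,-10],[3.3,-14.5,-13.5],[4,-15.6,-17],[4.6,-15.6,-20.5],[5.2,-15.6,-24],[5.9,-15.6,-27.5],[5.9,-15.6,-29.5],[5.9,-15.6,-29.5]], "rotation": [[-0.01,-0.05,-0.1],[-0.02,-0.1,-0.2],[-0.03,-0.15,-0.3],[-0.035,-0.2,-0.4],[-0.04,-0.26,-0.5],[-0.044,-0.268,-0.521],[-0.044,-0.268,-0.521],[-0.044,-0.268,-0.521],[-0.044,-0.268,-0.521],[-0.044,-0.268,-0.521],[-0.044,-0.268,-0.521]], "hand": 122}}

```text
t: 13.02
ee_pos: [594.1, 218.0, 181.5]
orientation: [-0.179, -0.236, -1.176]
ft_force: [-0.5, -0.3, -1.2]
width: 46.0
```

Run:
```python
from g import *
o,R=st(); p=np.array(o['ee_pos'])
print('W',p-325*R[:,1])
im=ctrl.get_image('wrist'); cv2.imwrite('pics/q_w.png',im[:,:,::-1])
im=ctrl.get_image('scene'); cv2.imwrite('pics/q_s.png',cv2.resize(im[60:260,220:480,::-1],None,fx=3,fy=3,interpolation=cv2.INTER_CUBIC))
o,R=st(); p=np.array(o['ee_pos'])
print('mouth px',wproj(M,p,o['orientation']))
plan(G+60*a,A);plan(G,A)
```

```text
t 13.02 q [ 0.27   0.93   2.398  3.025  1.74  -1.871] p [594.1 218.  181.5] F [-0.5 -0.3 -1.2] w 46.0
[[ 0.365  0.927 -0.09 ]
 [-0.89   0.375  0.261]
 [ 0.275 -0.015  0.961]]
W [292.86204409  96.07612822 186.52257013]
t 13.12 q [ 0.271  0.919  2.401  3.026  1.739 -1.872] p [594.  218.6 187.3] F [ 0.2 -0.4 -0.2] w 45.5
[[ 0.363  0.927 -0.096]
 [-0.889  0.376  0.26 ]
 [ 0.277 -0.009  0.961]]
mouth px (np.float64(319.9565325326501), np.float64(307.844076485908))
delta [-0.04  2.83 -3.83] rot [ 0.008  0.004 -0.004]
delta [-0.05  6.01 -8.91] rot [ 0.008  0.004 -0.004]
```

View pics/q_w.png

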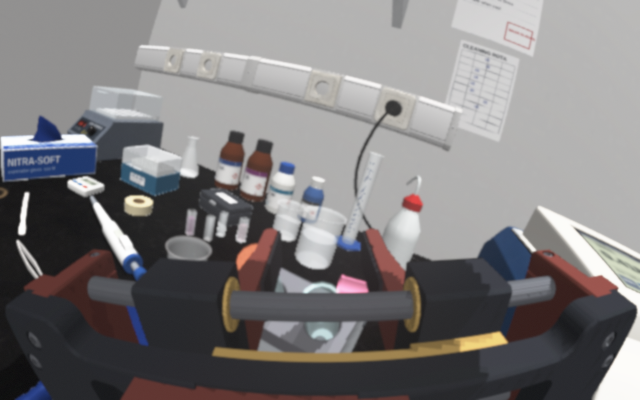

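View pics/q_s.png

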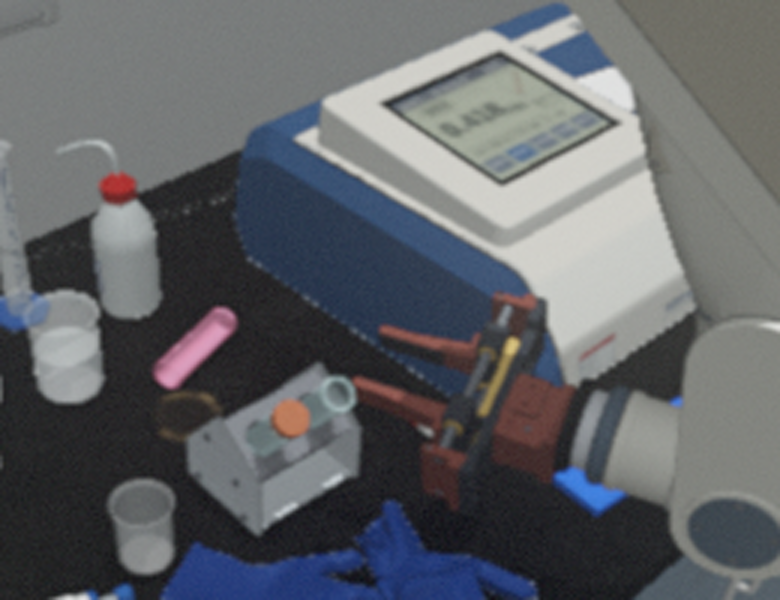

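The fingers point horizontally at the open tube, left of the photometer. The mouth shows between the jaws at about (322,305), predicted (320,308). I'll move down along the tube axis.

Request:
{"name": "carry_out", "arguments": {"delta_pos": [[0,1.5,-2],[0,3,-4],[0,3.6,-5],[0,4.3,-6.2],[0,4.9,-7.2],[0,4.9,-7.2]], "rotation": [[0,0,0],[0,0,0],[0,0,0],[0,0,0],[0,0,0],[0,0,0]]}}

```text
t: 13.62
ee_pos: [647.7, 218.1, 119.3]
orientation: [-0.173, -0.247, -1.177]
ft_force: [0.3, 0.5, 0.9]
width: 46.3
```

Run:
```python
from g import *
im=ctrl.get_image('wrist'); cv2.imwrite('pics/r_w.png',cv2.resize(im[200:400,200:440,::-1],None,fx=3,fy=3,interpolation=cv2.INTER_CUBIC))
im=ctrl.get_image('scene'); cv2.imwrite('pics/r_s.png',cv2.resize(im[120:250,260:400,::-1],None,fx=5.5,fy=4.6 and 5.5,interpolation=cv2.INTER_CUBIC)[:,:])
o,R=st(); p=np.array(o['ee_pos'])
print('tube pt in tool', R.T@(P-p), 'axis', R.T@a)
plan(G,A)
```

```text
t 13.72 q [ 0.228  1.06   2.246  2.982  1.726 -1.88 ] p [646.4 218.1 119.6] F [ 0.3  0.3 -0.5] w 45.9
[[ 0.363  0.927 -0.099]
 [-0.889  0.376  0.262]
 [ 0.28  -0.006  0.96 ]]
tube pt in tool [ -1.30572539 -38.90944358 -19.23572708] axis [ 0.00366575 -0.52886827  0.84869601]
delta [-0.11  1.11 -1.89] rot [ 0.006  0.006 -0.003]
```

View pics/r_w.png

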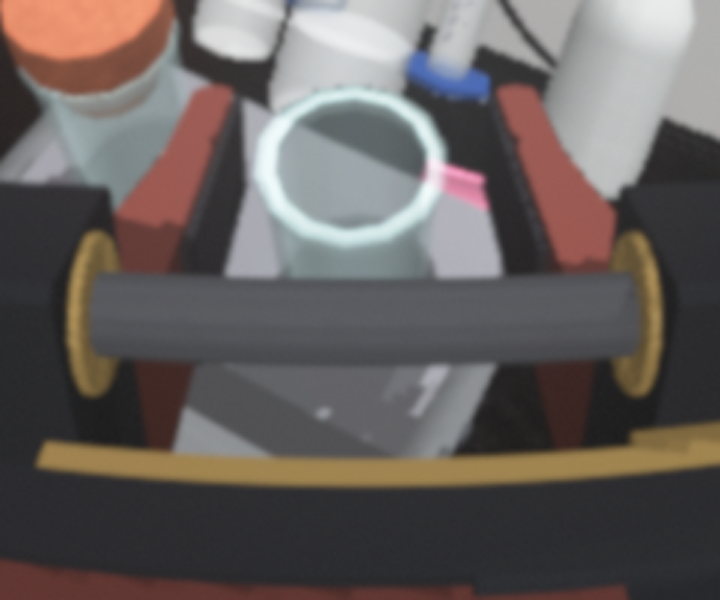

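```bash
python3 -c "
import cv2;i=cv2.imread('pics/r_s.png');cv2.imwrite('pics/r_s2.png',i[:600])"
```

```text
(no output)
```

View pics/r_s2.png

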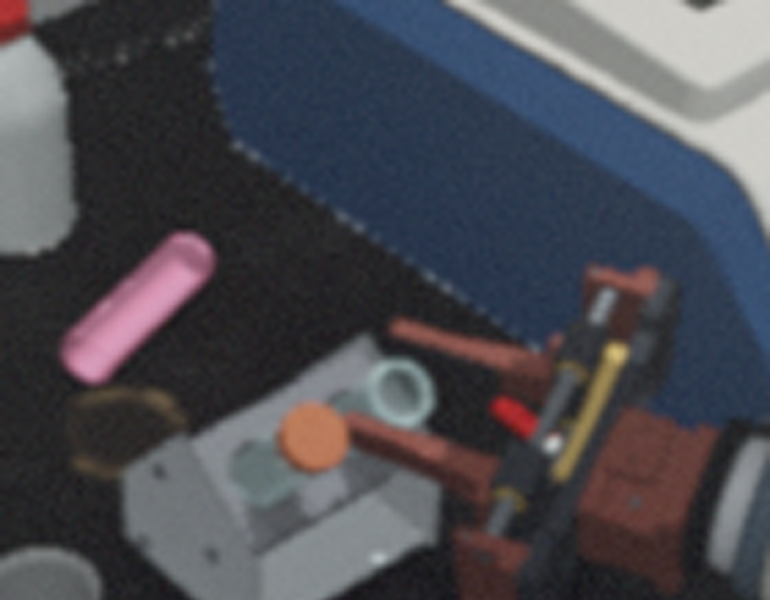

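Both fingers straddle the tube, with the ring centre at crop (350,163) and the jaw middle at 367, so the tube sits about 1.5 mm left. I'll finish the approach with that correction.

Request:
{"name": "carry_out", "arguments": {"delta_pos": [[-0.1,0.4,-0.6],[-0.15,0.8,-1.3],[-0.15,1.1,-1.8],[-0.15,1.1,-1.8],[-0.15,1.1,-1.8]], "rotation": [[0,0,0],[0,0,0],[0,0,0],[0,0,0],[0,0,0]]}}

```text
t: 14.13
ee_pos: [658.0, 218.9, 100.8]
orientation: [-0.174, -0.246, -1.176]
ft_force: [0.4, 0.1, 0.2]
width: 46.1
```

Run:
```python
from g import *
im=ctrl.get_image('wrist'); cv2.imwrite('pics/s_w.png',cv2.resize(im[200:400,200:440,::-1],None,fx=3,fy=3,interpolation=cv2.INTER_CUBIC))
im=ctrl.get_image('scene'); cv2.imwrite('pics/s_s.png',cv2.resize(im[160:240,290:370,::-1],None,fx=7,fy=7,interpolation=cv2.INTER_CUBIC))
o,R=st(); p=np.array(o['ee_pos'])
print('tube pt in tool', R.T@(P-p), 'axis', R.T@a)
plan(G,A)
```

```text
t 14.23 q [ 0.223  1.096  2.206  2.977  1.722 -1.881] p [657.8 218.9 101.1] F [-0.1  0.5  0.5] w 45.5
[[ 0.363  0.927 -0.099]
 [-0.889  0.376  0.262]
 [ 0.28  -0.007  0.96 ]]
tube pt in tool [  0.41091065 -49.91541091  -0.54333937] axis [ 0.00366869 -0.52943044  0.84834542]
delta [ 0.06  0.01 -0.02] rot [ 0.006  0.006 -0.004]
```

View pics/s_w.png

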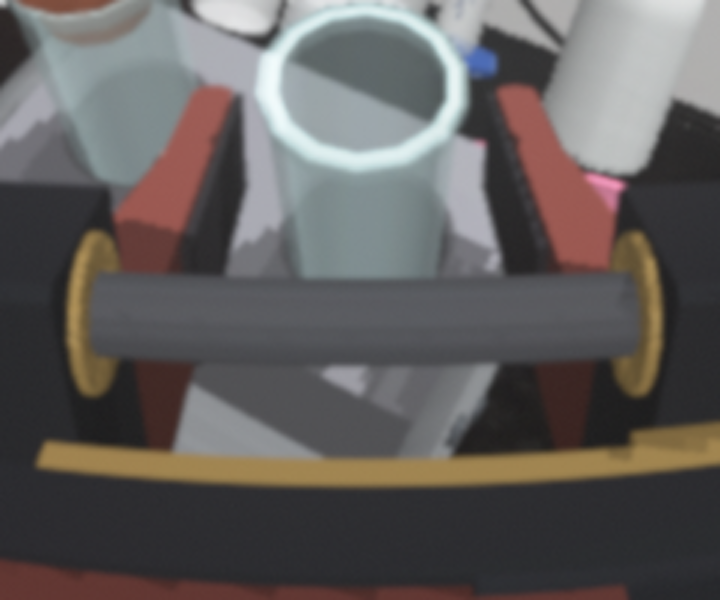

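View pics/s_s.png

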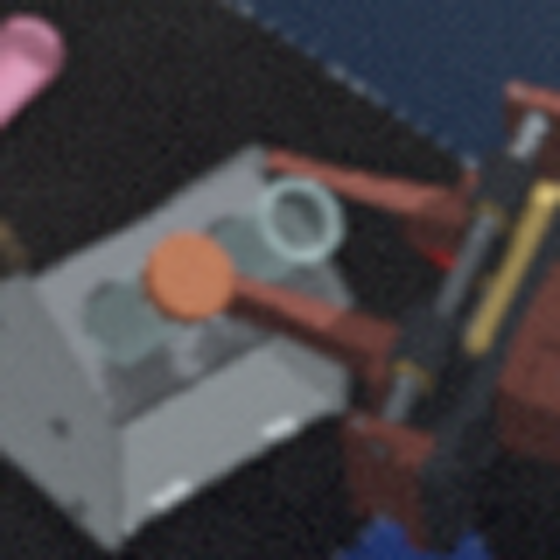

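The tube is centred in the jaws (ring at u 362, jaw middle at 367). Closing.

Request:
{"name": "carry_out", "arguments": {"delta_pos": [[0,0,0],[0,0,0],[0,0,0],[0,0,0],[0,0,0],[0,0,0]], "rotation": [[0,0,0],[0,0,0],[0,0,0],[0,0,0],[0,0,0],[0,0,0]], "hand": 255}}

```text
t: 14.73
ee_pos: [657.9, 218.9, 101.4]
orientation: [-0.174, -0.246, -1.176]
ft_force: [-0.7, -0.3, 0.8]
width: 30.3
```

Run:
```python
from g import *
o,R=st(); print(o['moment'])
im=ctrl.get_image('wrist'); cv2.imwrite('pics/t_w.png',cv2.resize(im[180:400,200:440,::-1],None,fx=2.7,fy=2.7,interpolation=cv2.INTER_CUBIC))
print('a in tool cm for 10,40,80mm',(R.T@a*8).round(2))
```

```text
t 14.73 q [ 0.223  1.095  2.206  2.977  1.722 -1.881] p [657.9 218.9 101.4] F [-0.7 -0.3  0.8] w 30.3
[[ 0.363  0.927 -0.099]
 [-0.889  0.376  0.262]
 [ 0.28  -0.007  0.96 ]]
[-0.15679426  0.29583832 -0.01922217]
a in tool cm for 10,40,80mm [ 0.03 -4.23  6.79]
```

View pics/t_w.png

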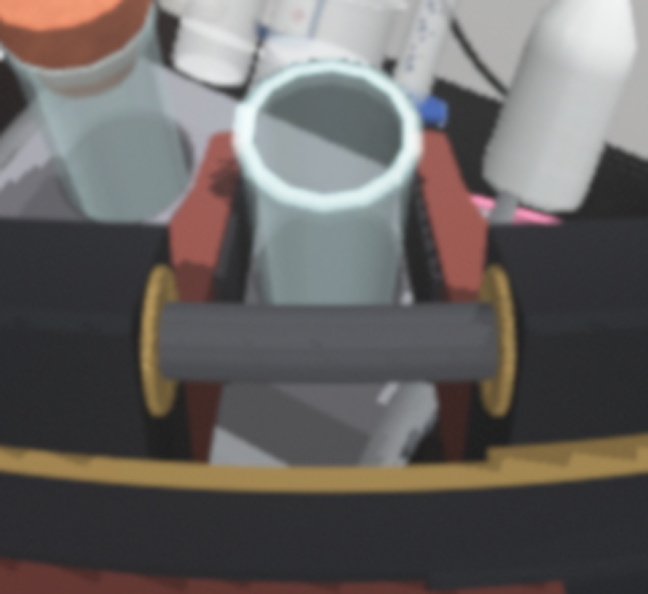

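Gripped at 30.3 mm. I'll draw out along the bore, slowly at first.

Request:
{"name": "carry_out", "arguments": {"delta_pos": [[0,-0.21,0.34],[0,-0.53,0.85],[0.01,-0.95,1.53],[0.01,-1.38,2.21],[0.01,-1.38,2.21]], "rotation": [[0,0,0],[0,0,0],[0,0,0],[0,0,0],[0,0,0]]}}

```text
t: 15.2
ee_pos: [641.9, 219.5, 123.7]
orientation: [-0.174, -0.246, -1.175]
ft_force: [-0.2, -0.3, -1.3]
width: 30.7
```

Run:
```python
from g import *
o,R=st(); print(o['moment'])
print('moved along a',(np.array(o['ee_pos'])-[657.9,218.9,101.4])@a)
im=ctrl.get_image('wrist'); cv2.imwrite('pics/u_w.png',cv2.resize(im[180:400,200:440,::-1],None,fx=2.7,fy=2.7,interpolation=cv2.INTER_CUBIC))
im=ctrl.get_image('scene'); cv2.imwrite('pics/u_s.png',cv2.resize(im[150:240,280:380,::-1],None,fx=6.5,fy=6.5,interpolation=cv2.INTER_CUBIC))
```

```text
t 15.2 q [ 0.235  1.052  2.257  2.988  1.73  -1.88 ] p [641.9 219.5 123.7] F [-0.2 -0.3 -1.3] w 30.7
[[ 0.363  0.926 -0.099]
 [-0.889  0.376  0.262]
 [ 0.28  -0.007  0.96 ]]
[-0.18648438  0.43915251  0.04027337]
moved along a 27.469569456364415
```

View pics/u_w.png

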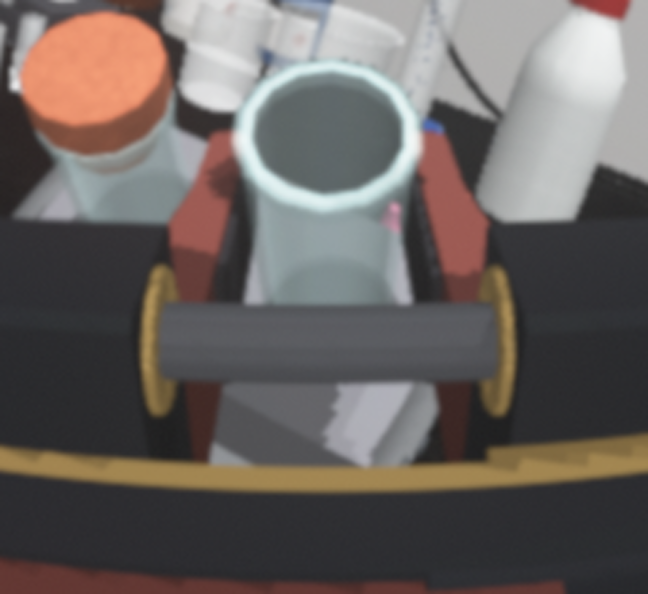

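View pics/u_s.png

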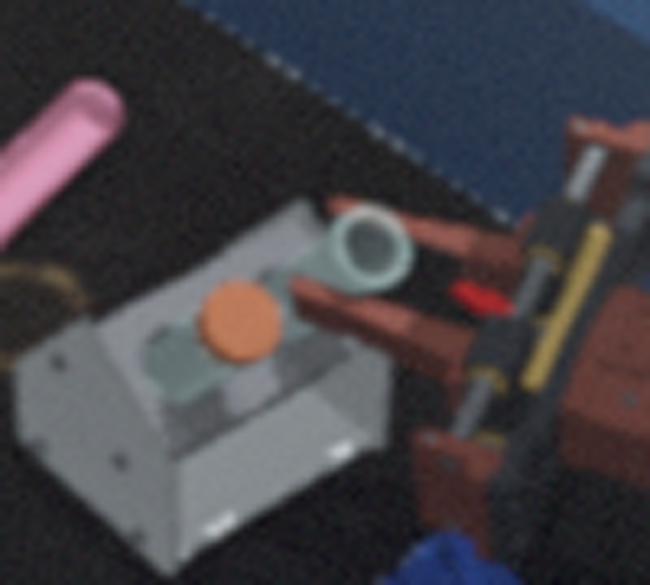

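The tube is coming out with the jaws and the forces are small. Continuing out another 50 mm.

Request:
{"name": "carry_out", "arguments": {"delta_pos": [[0,-0.53,0.85],[0.01,-1.06,1.7],[0.01,-1.6,2.55],[0.01,-2.12,3.39],[0.02,-2.65,4.24],[0.02,-2.65,4.24]], "rotation": [[0,0,0],[0,0,0],[0,0,0],[0,0,0],[0,0,0],[0,0,0]]}}

```text
t: 15.8
ee_pos: [613.0, 220.6, 165.1]
orientation: [-0.174, -0.246, -1.175]
ft_force: [0.3, 0.1, -0.3]
width: 30.4
```

Run:
```python
from g import *
o,R=st(); print(o['moment'])
p=np.array(o['ee_pos'])
print('moved along a',(p-[657.9,218.9,101.4])@a)
im=ctrl.get_image('wrist'); cv2.imwrite('pics/v_w.png',cv2.resize(im[180:400,200:440,::-1],None,fx=2.7,fy=2.7,interpolation=cv2.INTER_CUBIC))
im=ctrl.get_image('scene'); cv2.imwrite('pics/v_s.png',cv2.resize(im[130:240,280:400,::-1],None,fx=5.4,fy=5.4,interpolation=cv2.INTER_CUBIC))
at=R.T@a
# target: rotate tool so that tube axis vertical : minimal rotation
Aw=R@at; v=np.cross(Aw,[0,0,1]); ang=np.arcsin(np.linalg.norm(v)); rv=v/np.linalg.norm(v)*ang
Rt=Rn.from_rotvec(rv).as_matrix()@R; print('target R',Rt.round(3))
g=p+R@[0,-50,0]; print('grasp pt',g)
gt=np.array([540,170,230.])
plan(gt-Rt@[0,-50,0],Rt)
print('W',gt-Rt@[0,-50,0]-325*Rt[:,1])
```

```text
t 15.8 q [ 0.26   0.967  2.346  3.014  1.735 -1.877] p [613.  220.6 165.1] F [ 0.3  0.1 -0.3] w 30.4
[[ 0.363  0.926 -0.099]
 [-0.889  0.377  0.262]
 [ 0.28  -0.007  0.96 ]]
[-0.20354946  0.48298139 -0.0397383 ]
moved along a 77.9333920215336
target R [[ 0.453  0.758  0.47 ]
 [-0.892  0.382  0.242]
 [ 0.003 -0.529  0.849]]
grasp pt [566.72934989 201.75856948 165.44763553]
delta [ 2.58 -4.58  3.32] rot [-0.535  0.25   0.158]
W [331.66321004  64.81495436 375.45407565]
```

View pics/v_w.png

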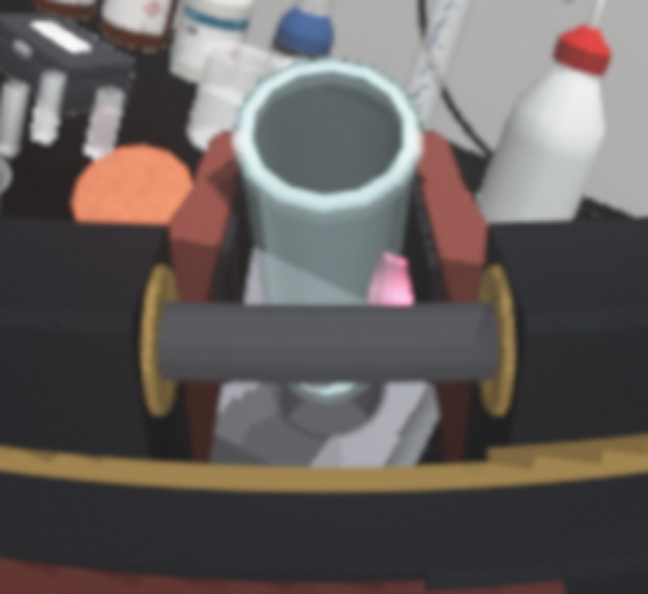

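View pics/v_s.png

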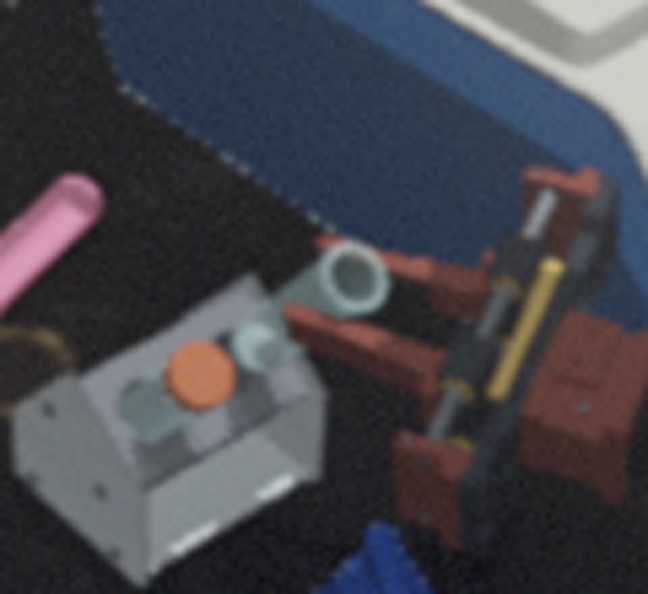

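The tube is fully out and the bore is empty. There is a grey spot, probably the ball, at the tube's foot (265,355). Next I'll turn it upright while lifting away from the block.

Run:
```python
from g import *
o,R=st(); p=np.array(o['ee_pos']); at=R.T@a
Aw=a; v=np.cross(Aw,[0,0,1]); ang=np.arcsin(np.linalg.norm(v)); rv=v/np.linalg.norm(v)*ang
g0=p+R@[0,-50,0]; gt=np.array([550,165,240.])
for f in (.0,.12,.25,.4,.55,.7,.85,1):
    Rt=Rn.from_rotvec(rv*f).as_matrix()@R
    q=g0+(gt-g0)*min(1,f*1.0)+np.array([0,0,30])*(np.sin(np.pi*f)) 
    plan(q-Rt@[0,-50,0],Rt)
```

```text
t 15.9 q [ 0.259  0.969  2.343  3.013  1.734 -1.877] p [614.2 220.6 164.2] F [ 0.5 -0.3 -0.3] w 30.7
[[ 0.363  0.926 -0.1  ]
 [-0.889  0.376  0.262]
 [ 0.28  -0.006  0.96 ]]
delta [0. 0. 0.] rot [0. 0. 0.]
delta [ 0.78 -0.39  1.52] rot [-0.064  0.03   0.019]
delta [ 1.56 -0.83  2.99] rot [-0.134  0.062  0.039]
delta [ 2.33 -1.38  4.28] rot [-0.214  0.1    0.063]
delta [ 2.91 -1.95  4.99] rot [-0.294  0.137  0.087]
delta [ 3.3  -2.55  5.09] rot [-0.374  0.175  0.11 ]
delta [ 3.53 -3.19  4.7 ] rot [-0.455  0.212  0.134]
delta [ 3.67 -3.84  4.05] rot [-0.535  0.249  0.158]
```

Request:
{"name": "carry_out", "arguments": {"delta_pos": [[0.78,-0.39,1.52],[1.56,-0.83,2.99],[2.33,-1.38,4.28],[2.91,-1.95,4.99],[3.3,-2.55,5.09],[3.53,-3.19,4.7],[3.67,-3.84,4.05],[3.67,-3.84,4.05],[3.67,-3.84,4.05],[3.67,-3.84,4.05]], "rotation": [[-0.064,0.03,0.019],[-0.134,0.062,0.039],[-0.214,0.1,0.063],[-0.294,0.137,0.087],[-0.374,0.175,0.11],[-0.455,0.212,0.134],[-0.535,0.249,0.158],[-0.535,0.249,0.158],[-0.535,0.249,0.158],[-0.535,0.249,0.158]]}}

```text
t: 16.73
ee_pos: [587.9, 184.1, 212.6]
orientation: [-0.501, 0.302, -1.073]
ft_force: [-0.6, -0.8, -2.0]
width: 30.2
```

Run:
```python
from g import *
o,R=st(); p=np.array(o['ee_pos'])
at=np.array([.0037,-.5294,.8483]); print('axis world',R@at,'grasp',p+R@[0,-50,0],'foot',p+R@[0,-50,0]-84*(R@at),'vel',np.abs(o['qvel']).max())
im=ctrl.get_image('wrist'); cv2.imwrite('pics/w_w.png',cv2.resize(im[180:400,200:440,::-1],None,fx=2.7,fy=2.7,interpolation=cv2.INTER_CUBIC))
im=ctrl.get_image('scene'); cv2.imwrite('pics/w_s.png',im[:,:,::-1]);cv2.imwrite('pics/w_sc.png',cv2.resize(im[90:230,290:440,::-1],None,fx=4.2,fy=4.2,interpolation=cv2.INTER_CUBIC))
im=ctrl.get_image('top'); cv2.imwrite('pics/w_t.png',im[:,:,::-1])
f=p+R@[0,-50,0]-84*(R@at); m=f+112*(R@at)
for c,x0,y0 in (('scene',290,90),): print([((np.array(proj(c,q))-[x0,y0])*4.2).round() for q in (f,m)])
```

```text
t 16.73 q [ 0.121  0.274  2.343  2.548  0.541 -1.24 ] p [587.9 184.1 212.6] F [-0.6 -0.8 -2. ] w 30.2
[[ 0.453  0.758  0.469]
 [-0.892  0.382  0.243]
 [ 0.005 -0.528  0.849]]
axis world [-2.18765546e-03  2.02824389e-04  9.99943055e-01] grasp [550.02303887 165.01977251 239.00570158] foot [550.20680193 165.00273526 155.01048497] vel 0.026662519742242805
[array([273., 397.]), array([288., 246.])]
```

View pics/w_w.png

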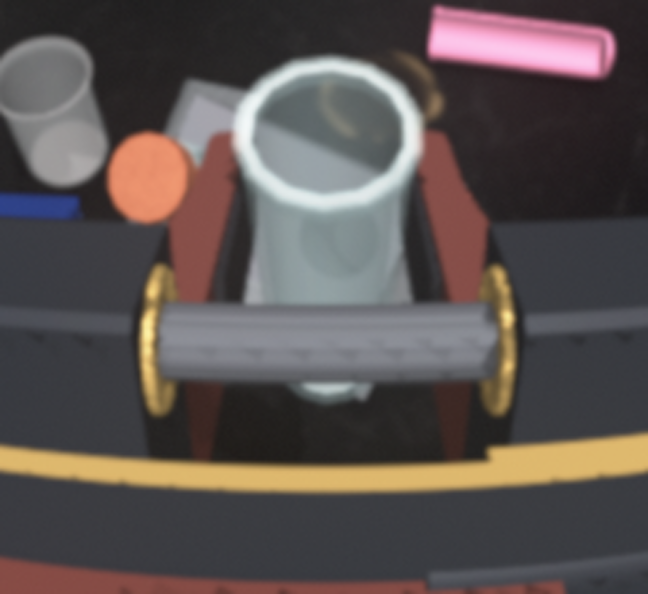

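View pics/w_sc.png

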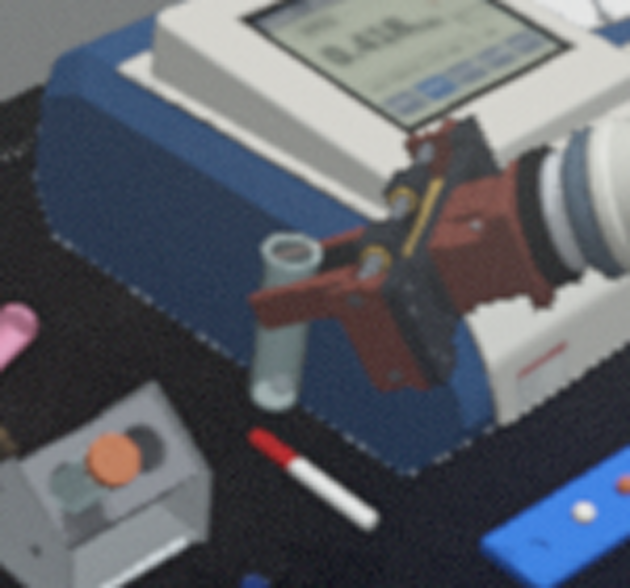

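View pics/w_t.png

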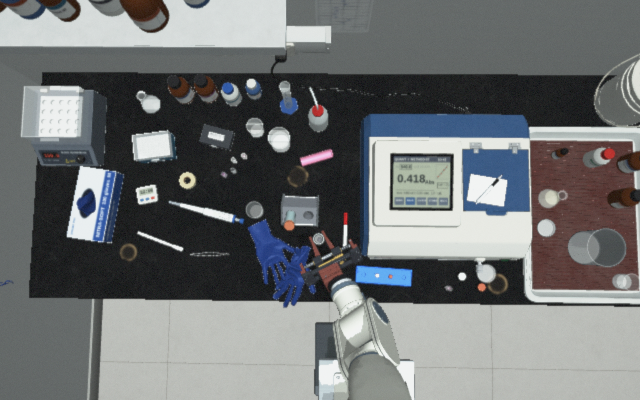

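The tube hangs upright: its foot and mouth in the scene picture, (273,400) and (290,248), match the predicted (273,397) and (288,246). I'll zoom in to confirm the ball and settle the arm.

Request:
{"name": "carry_out", "arguments": {"delta_pos": [[0,0,0],[0,0,0],[0,0,0],[0,0,0],[0,0,0],[0,0,0]], "rotation": [[0,0,0],[0,0,0],[0,0,0],[0,0,0],[0,0,0],[0,0,0]]}}

```text
t: 17.38
ee_pos: [588.1, 184.0, 213.0]
orientation: [-0.502, 0.303, -1.073]
ft_force: [-0.6, -0.2, -1.7]
width: 30.2
```

Run:
```python
from g import *
o,R=st(); print(np.abs(o['qvel']).max())
im=ctrl.get_image('scene'); a_=cv2.resize(im[140:195,345:375,::-1],None,fx=10,fy=10,interpolation=cv2.INTER_CUBIC)
im=ctrl.get_image('top'); b_=cv2.resize(im[225:255,305:335,::-1],None,fx=13,fy=13,interpolation=cv2.INTER_CUBIC)
im=ctrl.get_image('wrist'); print()
c=np.zeros((550,690+10,3),np.uint8); c[:,:300]=a_; c[:390,305:695]=b_
cv2.imwrite('pics/x.png',c)
```

```text
t 17.38 q [ 0.12   0.272  2.342  2.543  0.537 -1.234] p [588.1 184.  213. ] F [-0.6 -0.2 -1.7] w 30.2
[[ 0.452  0.758  0.47 ]
 [-0.892  0.382  0.243]
 [ 0.004 -0.529  0.848]]
0.0028128731471314125
```

View pics/x.png

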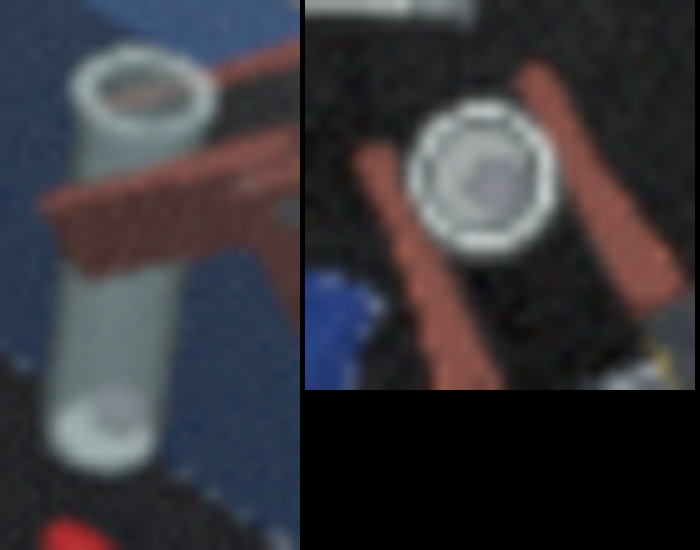

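The ball shows on the tube's floor in both views: scene crop (118,408), and top crop (498,180) inside the ring. The mouth is open above and the arm is still, so I'm handing in.

```bash
python3 -c "
from workcell import ctrl
print(ctrl.close_job())"
```

```text
the job is handed in; nothing more can be done
None
```

The steel ball is in the tube. The tube is out of the block and held upright in the gripper, mouth open upward, and the job is handed in at about 17.5 s.

- **Ball:** I took it from the right-end pocket and let it drop into the open tube while the tube stayed in its bore.
- **Tube:** I gripped it from the side 28 mm below the mouth, drew it 78 mm along the bore axis and turned it upright.
- **Last checks:**
  - The ball shows on the tube floor in both the scene and top pictures.
  - The foot is about 155 mm above the bench and clear of the block, with the axis within about 1° of vertical by calculation.
  - The jaw opening holds at 30.2 mm, the arm is still, and forces stayed within about 2 N.
  - In the last pictures the stoppered tube, the other two balls, the marker, the beaker and the pink look-alike appear undisturbed.
- **What disagreed:** The real fingertips end about 36 mm behind the reported TCP. My first close on the ball therefore shut above it without touching it. I measured the offset from the images and used it for everything after.

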